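# Ready the slide viewer: wipe, load, lock, focus

### The job

Get the slide viewer ready: take the green wiper from its tray, set it on the glass across the blue line, draw it along the glass to the yellow line and back to the blue line without lifting it, pressing lightly and steadily so that its sprung sole stays about half pushed in, and stand it back in its tray. Then lay every blue slide carrier that is there flat and centred in an outlined bay of the glass, one to a bay and square with the outline; when all are loaded, swing the orange peg of the lock collar to the green mark, and last of all turn the focus knob until its white pointer meets the red index. Do not knock the bottles and other things about.

Things in the scene. Friction and masses are not known exactly. Their poses are not given: they have to be found in the camera images.
- viewer: fixed low white slide viewer; origin at table level under the centre of its glass; deck top at z = 40 mm, x -85 to 85, y -290 to 140 mm. Glass flush in the deck, 130 (x) by 222 mm (y), crossed by lines along x: blue at y = +75, yellow at y = -75 mm. Wipe along its centre line (x = 0). Three bay outlines 98 (x) by 52 mm (y). The lock collar stands at y = -190 mm
- bay0 (a point): centre of bay 0 on the glass surface (viewer y = 70 mm); bays are 70 mm apart
- bay1 (a point): centre of bay 1 on the glass surface (viewer y = 0 mm); bays are 70 mm apart
- bay2 (a point): centre of bay 2 on the glass surface (viewer y = -70 mm); bays are 70 mm apart
- wiper: loose green wiper, 110 (x) by 40 (y) by 92 mm high, 0.22 kg. Origin: centre of the underside of its grey sole when fully out; z up. Handle plate 70 (x) by 16 mm (y) from z = 42 to 92 mm: grip across y, TCP about 76 mm up. Wipes with its x along the lines, moving along its y
- sole (a joint): how far the sole is pushed up into the wiper, 0 (out) to 0.012 m (all the way in); a spring holds it out with 2.8 N plus 0.7 N per mm, so half in is 7 N. When pushed in by d the wiper's origin lies d below the surface pressed
- wiper_tray: fixed white open tray for the wiper, outside 140 (x) by 74 (y) by 18 mm, walls and floor 5 mm; origin at the centre of its underside. The wiper stands in it on its sole, x along the tray's x (either way round), its origin then 5 mm above the tray's
- carrier0: loose blue slide carrier, a flat block 90 (x) by 44 (y) by 16 mm with a glass slide on top, 0.07 kg; origin at the centre of its underside, z up; grip it across y with the fingertips just off the surface (TCP about 21 mm above it); may be absent
- carrier1: loose blue slide carrier, a flat block 90 (x) by 44 (y) by 16 mm with a glass slide on top, 0.07 kg; origin at the centre of its underside, z up; grip it across y with the fingertips just off the surface (TCP about 21 mm above it); may be absent
- carrier2: loose blue slide carrier, a flat block 90 (x) by 44 (y) by 16 mm with a glass slide on top, 0.07 kg; origin at the centre of its underside, z up; grip it across y with the fingertips just off the surface (TCP about 21 mm above it); may be absent
- collar_axis (a point): axis of the lock collar, at deck level (z = 40 mm)
- collar_peg (a point): on the axis of the orange peg on the collar's arm, 60 mm from the collar axis, 40 mm above the deck, a good height to pinch; the peg is upright, round, 16 mm thick, from 14 to 59 mm above the deck; the arm under it is 13 mm high
- collar (a joint): lock collar angle, rad: 0 with the peg straight towards the viewer's -x; it grows counter-clockwise from above (peg towards the viewer's -y); stops at 0 and 1.4; the green locked mark is at 1.2. Stiff: takes about 2 N at the peg and stays where it is left
- focus_pod: fixed white box 120 by 120 by 50 mm with the focus knob on top; origin at the centre of its underside
- focus (a joint): focus knob angle, rad, 0 when its pointer is along the pod's +x, grows counter-clockwise from above, stops at -1.8 and 1.8; turns easily (0.08 N m), stays where it is left
- focus_grip (a point): on the vertical axis of the knob, 82 mm above the pod's underside, the height to grip. The knob has an upright bar 64 (along its pointer) by 14 mm, from 59 to 93 mm above the pod's underside, on a black disc of 80 mm diameter
- focus_pointer (a point): tip of the knob's white pointer, 38 mm from its axis, 60 mm above the pod's underside
- index_mark (a point): the point where the pointer tip must be: 38 mm from the knob's axis, in line with the red index block that stands on the silver ring around the knob (the ring does not turn; its angle differs from start to start, within the knob's range)
- amber_bottle: loose amber bottle, 40 mm across, 85 mm high, origin at the centre of its underside; leave it alone
- stain_bottle: loose white bottle with a red cap, 44 mm across, 100 mm high, origin at the centre of its underside; leave it alone
- tally_counter: loose black tally counter 62 by 45 by 42 mm, origin at the centre of its underside; leave it alone
- coverslip_box: loose cardboard box 70 by 70 by 30 mm, origin at the centre of its underside; leave it alone
- beaker: loose white beaker, 70 mm across, 80 mm high, origin at the centre of its underside; leave it alone
Things that resemble listed ones, but are neither listed nor needed, are in the scene too. Leave any brown or pink look-alike of the carrier1 alone.

How it is judged (in metres and radians):
On the way, in this order (a step that is already met when the one before it is completed fails the run):
1. the wiper pressed lightly on the glass at the blue line (contact 4 to 14 N) (x of wiper in the frame of viewer between -0.015 and 0.015 m and y of wiper in the frame of viewer between 0.06 and 0.09 m and contact force between wiper and viewer between 4 and 14 N and angle between wiper's own z axis and vertical below 0.15 rad and angle between the x axis of wiper and the x axis of viewer, either way round below 0.25 rad), for 0.1 s.
2. wiper drawn on, still pressed, a third of the way to yellow (x of wiper in the frame of viewer between -0.015 and 0.015 m and y of wiper in the frame of viewer between 0.01 and 0.04 m and contact force between wiper and viewer between 4 and 14 N and angle between wiper's own z axis and vertical below 0.15 rad and angle between the x axis of wiper and the x axis of viewer, either way round below 0.25 rad), for 0.1 s.
3. two thirds of the way (x of wiper in the frame of viewer between -0.015 and 0.015 m and y of wiper in the frame of viewer between -0.04 and -0.01 m and contact force between wiper and viewer between 4 and 14 N and angle between wiper's own z axis and vertical below 0.15 rad and angle between the x axis of wiper and the x axis of viewer, either way round below 0.25 rad), for 0.1 s.
4. wiper pressed at the yellow line (x of wiper in the frame of viewer between -0.015 and 0.015 m and y of wiper in the frame of viewer between -0.09 and -0.06 m and contact force between wiper and viewer between 4 and 14 N and angle between wiper's own z axis and vertical below 0.15 rad and angle between the x axis of wiper and the x axis of viewer, either way round below 0.25 rad), for 0.1 s.
5. on the way back, still pressed, past two thirds (all of step 3), for 0.1 s.
6. on the way back, still pressed, past one third (all of step 2), for 0.1 s.
7. wiper back at the blue line, still pressed (all of step 1), for 0.1 s.
8. every carrier flat in a bay of its own (((horizontal distance between carrier0 and bay0 below 0.014 m and z of carrier0 in the frame of bay0 between -0.004 and 0.004 m) or (horizontal distance between carrier0 and bay1 below 0.014 m and z of carrier0 in the frame of bay1 between -0.004 and 0.004 m) or (horizontal distance between carrier0 and bay2 below 0.014 m and z of carrier0 in the frame of bay2 between -0.004 and 0.004 m)) and angle between each of carrier0, carrier1, carrier2's own z axis and vertical below 0.08 rad and angle between the x axis of each of carrier0, carrier1, carrier2 and the x axis of viewer, either way round below 0.2 rad and linear speed of each of carrier0, carrier1, carrier2 below 0.03 m/s and ((horizontal distance between carrier1 and bay0 below 0.014 m and z of carrier1 in the frame of bay0 between -0.004 and 0.004 m) or (horizontal distance between carrier1 and bay1 below 0.014 m and z of carrier1 in the frame of bay1 between -0.004 and 0.004 m) or (horizontal distance between carrier1 and bay2 below 0.014 m and z of carrier1 in the frame of bay2 between -0.004 and 0.004 m)) and ((horizontal distance between carrier2 and bay0 below 0.014 m and z of carrier2 in the frame of bay0 between -0.004 and 0.004 m) or (horizontal distance between carrier2 and bay1 below 0.014 m and z of carrier2 in the frame of bay1 between -0.004 and 0.004 m) or (horizontal distance between carrier2 and bay2 below 0.014 m and z of carrier2 in the frame of bay2 between -0.004 and 0.004 m))), for 0.2 s.
9. lock collar at its green mark (value of joint collar between 1.1 and 1.3 rad), for 0.2 s.
10. focus pointer at the red index (distance between focus_pointer and index_mark below 0.005 m), for 0.2 s.
At the end, for the whole second after the job is handed in: every carrier present lies flat in a bay of its own (centre within 14 mm, square within 0.2 rad), the collar is at its green mark (1.2 rad within 0.1), the pointer tip is within 5 mm of the index point, and the wiper stands upright in its tray (within 30 mm of its centre), all at rest (all of step 8 and all of step 9 and distance between focus_pointer and index_mark below 0.005 m and horizontal distance between wiper and wiper_tray below 0.03 m and angle between wiper's own z axis and vertical below 0.1 rad and z of wiper in the frame of wiper_tray between 0.001 and 0.009 m and linear speed of wiper below 0.03 m/s); the robot touches nothing.
It fails at once if a bottle, the counter, the box or the beaker was knocked aside (over 30 mm) (distance of any of amber_bottle, stain_bottle, tally_counter, coverslip_box, beaker from where it was at the start of the episode above 0.03 m).
Of carrier0, carrier1, carrier2 only 2 to 3 are there at a start; the rules pass over those that are not, and their reading is None.
At some moment in a run one of carrier0, carrier1, carrier2 may be knocked a few centimetres aside while the robot is not near it.
Once in a run the grip may slacken for a moment while it holds something.
It also fails if it takes over 208 s, if anything falls off the work surface, if the arm or the gripper's body presses on something with over 40 N, if the wrist force passes 120 N, or if a joint passes its speed limit or range.

### The arm

A 6-joint arm with a two-finger parallel gripper is mounted at the origin on the work surface. World frame = base frame: x ahead of the robot, y to its left, z up, the work surface at z = 0. Lengths are in mm, angles in rad, forces in N, time in s.
With the tool pointing down it reaches from about 350 to 800 mm from the base axis. Payload 7.3 kg.
Tool frame: the origin (TCP) lies between the finger pads, 19 mm behind the fingertips; this is the grasp point; z points along the fingers, y is the line along which they close (so a half turn about z gives the same grasp; the last joint's range is limited). The gripper opens to 85 mm and grips with 20 to 120 N. Pads are 22 mm wide; open, the fingers measure 114 mm over their backs; the gripper's body (76 mm by 85 mm) begins 54 mm behind the grasp point. The pads swing forward as they close: fully open they stand 13 mm farther back than shut.
Start: joints at [-1.404, 0.342, 1.524, -0, 1.275, -0.146], TCP at [161.577, -499.535, 250.022] pointing down, gripper open.
Joint ranges: [-2.53, 2.53], [-0.77, 2.02], [0.04, 2.7], [-1, 4.14], [0.28, 2.66], [-3.11, 3.11]. Speed limits (rad/s): [2.57, 2.57, 3.14, 3.14, 3.14, 3.14].

### API

Orientations are given as a unit quaternion [w, x, y, z].
In Python, from rig import read_state, read_camera, sign_off gives the robot as it stands. The module is installed in compiled form; this text tells all that it offers.
- The arm moves only by the shell command python3 -m crank 'ROWS' [FORCE]. ROWS is a JSON object of lists of equal length, an entry for each row: "translation": the shift along the tool's x, y, z in units of 50 mm (1.0 is 50 mm), a list of three; "dr": the turn, a rotation vector about the tool's x, y, z in units of 6 degrees (1.0 is 6 degrees), a list of three; "fingers": the finger opening in mm, from 0 to 85.4. A call has 1 to 20 rows; each row shifts and turns the commanded pose from where the row before left it, along the tool's axes as they then stand; what a row does not reach is not made up. A row lasts 1/10 s, in which the tool goes at most 50 mm and 8.59 degrees, less where a joint would pass 70% of its speed; a pose out of reach is approached as far as the arm can. A call is refused whole if a number of a shift passes 1 or a number of a turn 1, either way. A call with a gripper value outside its range is refused whole. The fingers move at their own pace and stop on an object; FORCE is the grip in N (left out, the last holds). Time passes only in rows, so rows that do not move let the fingers close. It gives the time, the measured TCP pose, the force, the opening and the grip force at its end, in the units of the state.
- read_state(): the state, without advancing time (a new reading comes with each control period).
- read_camera(name): name is "side" or "top"; returns a dict with "image" (400x640x3 uint8, red, green, blue), "fx", "fy", "cx", "cy" (pixels), "xyz" and "orientation" of the camera in the world. Camera axes: x right, y down, z forward; pixel columns grow to the right and rows downward; lengths in mm; the calibration is good to about 2 mm. A picture is of the moment at which its call begins. There is no depth.
- sign_off(): hands the job in; it is judged then, once.
The state is a dict: "time_s": time; "joint_pos": joint angles; "dq": joint speeds; "joint_efforts": joint torques, N m; "tool_pos": TCP position; "tool_rot": TCP orientation; "wrist_force": force on the tool from outside, world axes, zero at the start; "ft_torque": the same for the moment, N m; "opening": finger opening in mm; "grasp_force": force on a finger pad.
Only numpy, scipy, OpenCV 4.12 (cv2) and the standard library are available. Lean on these libraries where they do the work, as an engineer would, in place of code of your own. Each camera call takes 0.05 s, during which the arm holds its last target. There are 200 camera calls.

## Working session

There is one attempt and no reset: what is moved stays moved. The work goes in short steps, Python scripts to look and compute and a shell command to move; the robot and the scene stay as the last step left them, time stands still between calls to the robot, and variables do not carry over. Pictures are saved under pics/ and viewed, at most 14 in all, crops included, and the job is handed in when it is done.

```bash
mkdir -p pics
cat > h.py <<'E'
import numpy as np, cv2
from scipy.spatial.transform import Rotation as R
from rig import read_state, read_camera, sign_off
def q(o): return R.from_quat([o[1],o[2],o[3],o[0]])
def snap(n,f=None):
    c=read_camera(n); 
    if f: cv2.imwrite('pics/'+f,c['image'][:,:,::-1])
    return c
def ray(c,u,v,z):
    d=q(c['orientation']).apply([(u-c['cx'])/c['fx'],(v-c['cy'])/c['fy'],1]); o=np.array(c['xyz'])
    return (o+d*(z-o[2])/d[2]).round(1)
def crop(c,f,x0,y0,x1,y1,k):
    cv2.imwrite('pics/'+f,cv2.resize(c['image'][y0:y1,x0:x1,::-1],None,fx=k,fy=k,interpolation=cv2.INTER_CUBIC))
E
python3 - <<'E'
from h import *
import pickle
for n in('top','side'):
    c=snap(n,n+'0.png'); pickle.dump(c,open(n+'0.pkl','wb')); print({k:c[k] for k in c if k!='image'})
print(read_state())
E
```

```text
{'fx': 375.7733637683687, 'fy': 375.7733637683687, 'cx': 321.09811585976684, 'cy': 196.14334662801, 'xyz': array([470.79077332,  22.70699079, 985.30852327]), 'orientation': array([ 0.0218461 , -0.69738705,  0.71614878, -0.0174636 ])}
{'fx': 375.82658991830965, 'fy': 375.82658991830965, 'cx': 314.506877272249, 'cy': 203.0619956186276, 'xyz': array([293.71330428, 807.28191694, 762.41355258]), 'orientation': array([ 0.06862312, -0.14298266,  0.89131556, -0.42473921])}
{'time_s': 0.1, 'joint_pos': array([-1.40400030e+00,  3.42676428e-01,  1.52490924e+00, -2.80918720e-05,
        1.27542533e+00, -1.45963410e-01]), 'dq': array([-3.04326093e-05, -2.21335634e-03, -2.71333695e-03,  1.55776085e-03,
       -6.18901613e-04, -2.20601326e-04]), 'joint_efforts': array([ 1.96244451e-03, -4.34447336e+01, -2.46492094e+01, -8.71682732e-05,
        4.70209183e-03,  1.58511071e-06]), 'tool_pos': array([ 161.51059326, -499.18798674,  249.3875894 ]), 'tool_rot': array([-7.08994830e-04,  9.87796703e-01,  1.55747136e-01, -2.08208660e-05]), 'wrist_force': array([-0.25880214, -0.56923126,  0.12002991]), 'ft_torque': array([-0.00944024, -0.03430602,  0.00227985]), 'grasp_force': 0.0, 'opening': 85.48950807660913}
```

View pics/top0.png

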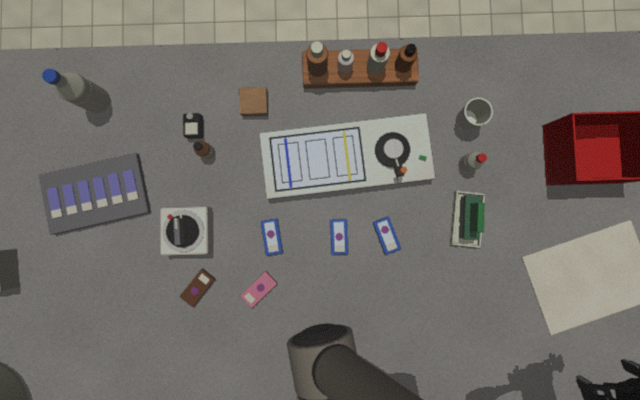

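View pics/side0.png

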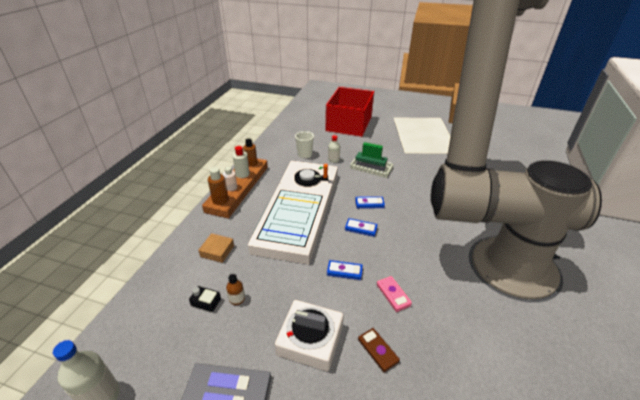

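The top view shows the viewer around (347,157), three blue carriers at (272,237), (339,237) and (387,235), the wiper tray at (468,219), the pod at (185,231), and the brown and pink look-alikes at (198,287) and (259,289). Next, enlarged crops.

Run:
```python
from h import *
import pickle
c=pickle.load(open('top0.pkl','rb'))
crop(c,'c1.png',250,105,450,255,4)
crop(c,'c2.png',150,195,230,255,10)
crop(c,'c3.png',440,180,500,255,8)
```

```text
(no output)
```

View pics/c1.png

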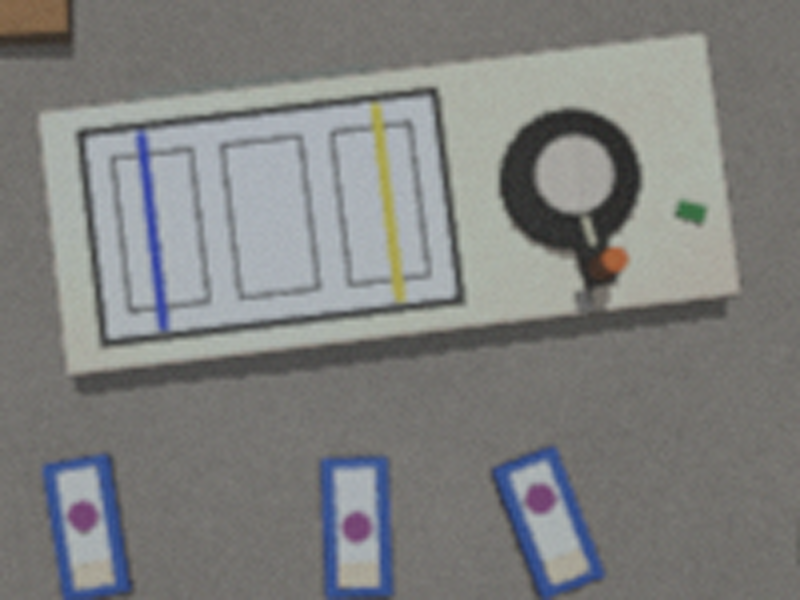

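View pics/c2.png

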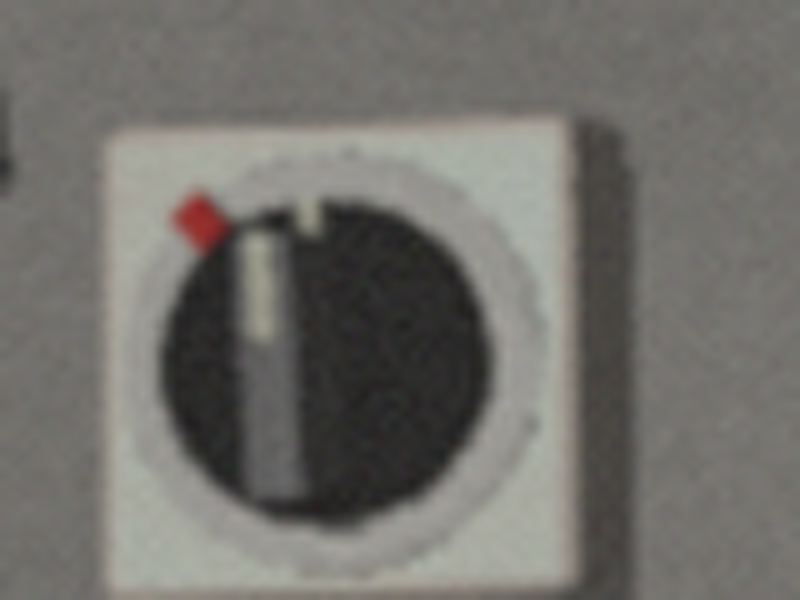

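View pics/c3.png

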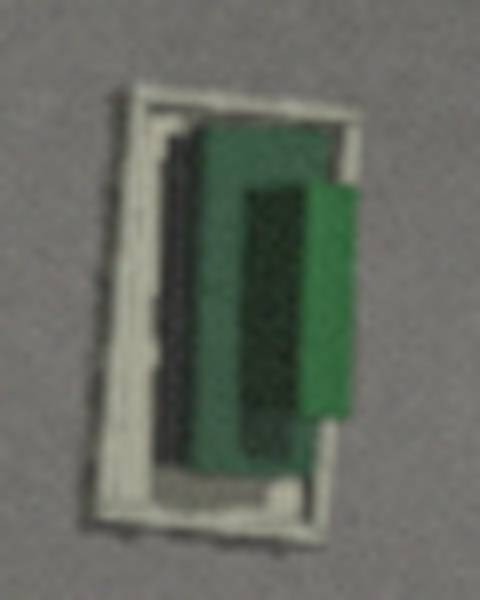

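The crops show the deck corners, the peg at crop (612,262), the pod with its pointer at (310,215) and red index at (202,218), and the wiper's plate top (302–355, 183–418). I'll compute poses from these.

```bash
cat > fit.py <<'E'
from h import *
def carriers(c,z=16):
    hsv=cv2.cvtColor(c['image'],cv2.COLOR_RGB2HSV)
    m=cv2.inRange(hsv,(105,130,60),(125,255,255)); m[:,:150]=0
    m=cv2.morphologyEx(m,cv2.MORPH_CLOSE,np.ones((7,7)))
    out=[]
    for k in cv2.findContours(m,cv2.RETR_EXTERNAL,cv2.CHAIN_APPROX_NONE)[0]:
        if cv2.contourArea(k)<250: continue
        w=np.array([ray(c,u,v,z)[:2] for u,v in k[:,0]],np.float32)
        (x,y),(a,b),t=cv2.minAreaRect(w)
        if a<b:a,b,t=b,a,t+90
        t=(t+90)%180-90
        out.append((round(x,1),round(y,1),round(a),round(b),round(t,1)))
    return sorted(out,key=lambda o:-o[1])
E
python3 - <<'E'
from fit import *
import pickle
c=pickle.load(open('top0.pkl','rb'))
def P(pts,s,x0,y0,z): return np.array([ray(c,(u+.5)/s-.5+x0,(v+.5)/s-.5+y0,z) for u,v in pts])[:,:2]
print('carriers',carriers(c))
d=P([(40,113),(705,35),(739,293),(68,375)],4,250,105,40); print('deck',d.tolist())
# model fit: corners in viewer frame
def rig2(A,B):
    a=A-A.mean(0);b=B-B.mean(0); t=np.arctan2((a[:,0]*b[:,1]-a[:,1]*b[:,0]).sum(),(a*b).sum())
    M=np.array([[np.cos(t),-np.sin(t)],[np.sin(t),np.cos(t)]]); tr=B.mean(0)-M@A.mean(0); print(' ang',np.degrees(t).round(2),'pos',tr.round(1),'res',(A@M.T+tr-B).round(1).tolist()); return M,tr
A=np.array([(85,140),(85,-290),(-85,-290),(-85,140)],float)
M,t=rig2(A,d)
g=P([(80,132),(436,90),(463,300),(105,343)],4,250,105,40)
rig2(np.array([(65,111),(65,-111),(-65,-111),(-65,111)],float),g)
for n,y in(('bay0',70),('bay1',0),('bay2',-70),('blue',75),('yel',-75),('collar',-190)): print(n,(M@[0,y]+t).round(1))
print('peg',P([(612,262)],4,250,105,99),'mark',P([(691,212)],4,250,105,40))
print('tray');rig2(np.array([(70,37),(70,-37),(-70,-37),(-70,37)],float),P([(130,86),(361,109),(325,543),(96,516)],8,440,180,18))
print('plate');rig2(np.array([(35,8),(35,-8),(-35,-8),(-35,8)],float),P([(302,183),(356,186),(350,418),(300,416)],8,440,180,97))
print('pod');Mp,tp=rig2(np.array([(60,60),(60,-60),(-60,-60),(-60,60)],float),P([(108,128),(572,118),(580,590),(106,590)],10,150,195,50))
for n,p,z in(('pointer',(310,215),60),('red',(202,218),60),('barA',(265,232),93),('barB',(277,497),93),('ring',(333,364),55)):
    w=P([p],10,150,195,z)[0]; r=w-tp; print(n,w,np.hypot(*r).round(1),np.degrees(np.arctan2(r[1],r[0])).round(1))
E
```

```text
carriers [(424.0, 158.8, 87, 42, 8.0), (420.0, -15.1, 84, 41, -1.5), (419.7, -137.2, 88, 42, 18.7)]
deck [[689.0, 180.1], [727.3, -244.3], [562.0, -258.8], [521.5, 165.3]]
 ang 5.27 pos [618.1  35.3] res [[0.8, 2.4], [2.0, -1.4], [-1.9, -2.5], [-0.9, 1.6]]
 ang 5.32 pos [619.   34.8] res [[-2.6, -3.4], [-2.7, 2.5], [2.4, 3.2], [2.9, -2.3]]
bay0 [611.6 105. ]
bay1 [618.1  35.3]
bay2 [624.5 -34.4]
blue [611.2 109.9]
yel [625.  -39.4]
collar [ 635.5 -153.9]
peg [[ 576.7 -167.1]] mark [[ 614.2 -230.8]]
tray
 ang -7.43 pos [ 456.9 -347. ] res [[0.6, -0.3], [0.5, -0.0], [-0.1, -0.3], [-1.0, 0.7]]
plate
 ang -3.87 pos [ 460.8 -346. ] res [[0.7, 0.0], [0.9, -0.1], [-0.9, -0.6], [-0.7, 0.7]]
pod
 ang -0.42 pos [447.5 371.6] res [[2.3, 1.5], [1.9, -2.4], [-1.1, -0.6], [-3.2, 1.6]]
pointer [482.5 375.5] 35.2 6.3
red [482.5 402.1] 46.4 41.0
barA [478.3 373.6] 30.9 3.7
barB [415.6 371.1] 31.9 -179.1
ring [445.6 371.9] 1.9 171.7
```

```bash
cat > to.py <<'E'
# usage: to.py x y z phi : turn (units about tool axes) first, then shift in the turned tool frame (units of 50 mm)
import sys; from h import *
def to(x,y,z,phi):
    s=read_state(); r=q(s['tool_rot']); f=np.radians(phi)
    g=R.from_matrix(np.array([[np.cos(f),np.sin(f),0],[np.sin(f),-np.cos(f),0],[0,0,-1]]))
    rv=np.degrees((r.inv()*g).as_rotvec())/6; d=g.inv().apply(np.array([x,y,z])-s['tool_pos'])/50
    m=r.as_matrix(); print('t',round(s['time_s'],1),'pos',s['tool_pos'].round(1),'phi',np.degrees(np.arctan2(m[1,0],m[0,0])).round(1),'F',s['wrist_force'].round(1),'op',round(s['opening'],1),'gf',round(s['grasp_force'],1),'q6',round(s['joint_pos'][5],2))
    print('turn',rv.round(2),'shift',d.round(3))
if __name__=='__main__': to(*map(float,sys.argv[1:5]))
E
python3 to.py 460.8 -346 200 -4
```

```text
t 0.1 pos [ 161.5 -499.2  249.4] phi 17.9 F [-0.3 -0.6  0.1] op 85.5 gf 0.0 q6 -0.15
turn [-0.01  0.    3.65] shift [ 5.757 -3.474  0.988]
```

```bash
python3 -m crank '{"translation":[[0,0,0],[0,0,0],[0,0,0],[0,0,0],[0,0,0],[0.58,-0.35,0],[0.58,-0.35,0],[0.58,-0.35,0],[0.58,-0.35,0],[0.58,-0.35,0],[0.58,-0.35,0.2],[0.58,-0.35,0.2],[0.58,-0.35,0.2],[0.56,-0.35,0.2],[0.56,-0.32,0.2],[0,0,0],[0,0,0]],"dr":[[0,0,0.73],[0,0,0.73],[0,0,0.73],[0,0,0.73],[0,0,0.73],[0,0,0],[0,0,0],[0,0,0],[0,0,0],[0,0,0],[0,0,0],[0,0,0],[0,0,0],[0,0,0],[0,0,0],[0,0,0],[0,0,0]],"fingers":[85,85,85,85,85,85,85,85,85,85,85,85,85,85,85,85,85]}' 80; python3 to.py 460.8 -346 81 -4
```

```text
time_s: 1.8
tool_pos: [461.0, -345.8, 199.3]
tool_rot: [-0.0, 0.999, -0.034, -0.001]
wrist_force: [-0.5, 0.3, 0.1]
opening: 85.0
grasp_force: 0.0
t 1.8 pos [ 461.  -345.8  199.3] phi -3.9 F [-0.5  0.3  0.1] op 85.0 gf 0.0 q6 0.86
turn [-0.01  0.01  0.02] shift [-0.003  0.004  2.365]
```

```bash
python3 -m crank '{"translation":[[0,0,0.4],[0,0,0.4],[0,0,0.4],[0,0,0.4],[0,0,0.4],[0,0,0.36],[0,0,0],[0,0,0],[0,0,0],[0,0,0],[0,0,0],[0,0,0],[0,0,0],[0,0,0],[0,0,0],[0,0,0],[0,0,0]],"dr":[[0,0,0],[0,0,0],[0,0,0],[0,0,0],[0,0,0],[0,0,0],[0,0,0],[0,0,0],[0,0,0],[0,0,0],[0,0,0],[0,0,0],[0,0,0],[0,0,0],[0,0,0],[0,0,0],[0,0,0]],"fingers":[85,85,85,85,85,85,85,5,5,5,5,5,5,5,5,5,5]}' 80; python3 to.py 460.8 -346 200 -4
```

```text
time_s: 3.5
tool_pos: [461.1, -346.6, 82.1]
tool_rot: [0.0, 0.999, -0.035, 0.0]
wrist_force: [0.8, -0.1, 1.6]
opening: 14.9
grasp_force: 77.8
t 3.5 pos [ 461.1 -346.6   82.1] phi -4.0 F [ 0.8 -0.1  1.6] op 14.9 gf 77.8 q6 0.86
turn [ 0. -0.  0.] shift [-0.007 -0.011 -2.358]
```

```bash
python3 -m crank '{"translation":[[0,0,-0.3],[0,0,-0.5],[0,0,-0.5],[0,0,-0.5],[0,0,-0.5],[0,0,-0.5],[0,0,0],[0,0,0]],"dr":[[0,0,0],[0,0,0],[0,0,0],[0,0,0],[0,0,0],[0,0,0],[0,0,-0.77],[0,0,-0.77]],"fingers":[5,5,5,5,5,5,5,5]}' 80; python3 to.py 611.4 109.8 180 5.3
```

```text
time_s: 4.3
tool_pos: [460.8, -346.2, 222.2]
tool_rot: [-0.0, 0.999, 0.047, 0.0]
wrist_force: [-0.6, 0.8, -1.7]
opening: 15.0
grasp_force: 78.6
t 4.3 pos [ 460.8 -346.2  222.2] phi 5.4 F [-0.6  0.8 -1.7] op 15.0 gf 78.6 q6 0.7
turn [-0.   -0.    0.02] shift [ 3.841 -8.804  0.844]
```

```bash
python3 -m crank '{"translation":[[0.22,-0.5,0],[0.22,-0.5,0],[0.22,-0.5,0],[0.22,-0.5,0],[0.22,-0.5,0],[0.22,-0.5,0],[0.22,-0.5,0],[0.22,-0.5,0],[0.22,-0.5,0],[0.22,-0.5,0],[0.22,-0.5,0],[0.22,-0.5,0],[0.22,-0.5,0],[0.22,-0.5,0],[0.22,-0.5,0],[0.22,-0.5,0.2],[0.22,-0.5,0.2],[0.1,-0.3,0.44],[0,0,0],[0,0,0]],"dr":[[0,0,0],[0,0,0],[0,0,0],[0,0,0],[0,0,0],[0,0,0],[0,0,0],[0,0,0],[0,0,0],[0,0,0],[0,0,0],[0,0,0],[0,0,0],[0,0,0],[0,0,0],[0,0,0],[0,0,0],[0,0,0],[0,0,0],[0,0,0]],"fingers":[5,5,5,5,5,5,5,5,5,5,5,5,5,5,5,5,5,5,5,5]}' 80; python3 to.py 611.4 109.8 121 5.3; python3 -c "
from h import *
c=snap('side'); crop(c,'s1.png',200,100,400,270,4)"
```

```text
time_s: 6.3
tool_pos: [611.1, 109.2, 179.1]
tool_rot: [0.0, 0.999, 0.046, -0.001]
wrist_force: [0.2, -0.4, -1.8]
opening: 15.0
grasp_force: 81.5
t 6.3 pos [611.1 109.2 179.1] phi 5.3 F [ 0.2 -0.4 -1.8] op 15.0 gf 81.5 q6 1.53
turn [0.   0.03 0.  ] shift [ 0.007 -0.011  1.161]
```

View pics/s1.png

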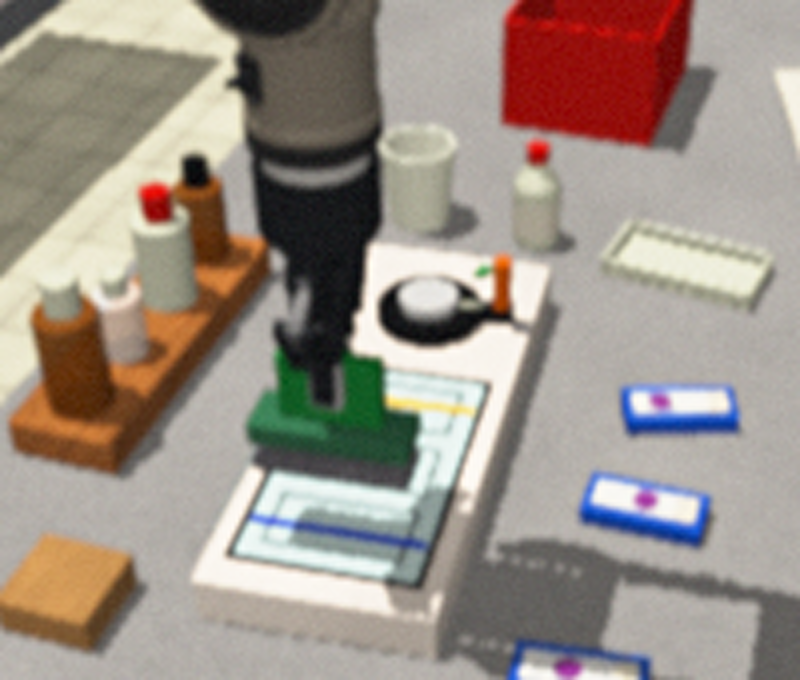

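The wiper hangs upright over the blue line, and the rest is undisturbed. Lowering until it makes light contact.

```bash
python3 -m crank '{"translation":[[0,0,0.4],[0,0,0.4],[0,0,0.3],[0,0,0.1],[0,0,0.04],[0,0,0.04],[0,0,0.02],[0,0,0],[0,0,0],[0,0,0]],"dr":[[0,0,0],[0,0,0],[0,0,0],[0,0,0],[0,0,0],[0,0,0],[0,0,0],[0,0,0],[0,0,0],[0,0,0]],"fingers":[5,5,5,5,5,5,5,5,5,5]}' 80; python3 to.py 611.4 109.8 111 5.3
```

```text
time_s: 7.35
tool_pos: [612.4, 109.0, 115.7]
tool_rot: [0.0, 0.999, 0.046, 0.001]
wrist_force: [0.4, -2.5, 2.2]
opening: 14.9
grasp_force: 82.3
t 7.3 pos [612.4 109.  115.7] phi 5.3 F [ 0.4 -2.5  2.2] op 14.9 gf 82.3 q6 1.53
turn [ 0.01 -0.02 -0.01] shift [-0.018 -0.017  0.095]
```

```bash
python3 -m crank '{"translation":[[0,0,0.03],[0,0,0.03],[0,0,0.03],[0,0,0],[0,0,0],[0,0,0]],"dr":[[0,0,0],[0,0,0],[0,0,0],[0,0,0],[0,0,0],[0,0,0]],"fingers":[5,5,5,5,5,5]}' 80; python3 to.py 625.2 -39.6 111 5.3
```

```text
time_s: 7.95
tool_pos: [612.4, 109.1, 111.0]
tool_rot: [0.0, 0.999, 0.046, 0.001]
wrist_force: [1.0, -3.0, 6.1]
opening: 14.9
grasp_force: 82.8
t 8.0 pos [612.4 109.1 111. ] phi 5.3 F [ 1.  -3.   6.1] op 14.9 gf 82.8 q6 1.53
turn [ 0.01 -0.02 -0.01] shift [-0.019  2.985  0.   ]
```

```bash
python3 -m crank '{"translation":[[0,0.1,-0.01],[0,0.1,0],[0,0.1,0],[0,0.1,0],[0,0.1,0],[0,0.1,0],[0,0.1,0],[0,0.1,0],[0,0.1,0],[0,0.1,0]],"dr":[[0,0,0],[0,0,0],[0,0,0],[0,0,0],[0,0,0],[0,0,0],[0,0,0],[0,0,0],[0,0,0],[0,0,0]],"fingers":[5,5,5,5,5,5,5,5,5,5]}' 80; python3 to.py 625.2 -39.6 111 5.3
```

```text
time_s: 8.95
tool_pos: [616.5, 61.3, 111.4]
tool_rot: [-0.001, 0.999, 0.046, 0.0]
wrist_force: [-0.2, 5.1, 5.6]
opening: 15.3
grasp_force: 82.7
t 8.9 pos [616.5  61.3 111.4] phi 5.3 F [-0.2  5.1  5.6] op 15.3 gf 82.7 q6 1.45
turn [-0.03 -0.01 -0.01] shift [-0.013  2.025  0.008]
```

Contact is about 7.4 N and steady, so I'll continue to yellow.

```bash
python3 -m crank '{"translation":[[0,0.1,0],[0,0.1,0],[0,0.1,0],[0,0.1,0],[0,0.1,0],[0,0.1,0],[0,0.1,0],[0,0.1,0],[0,0.1,0],[0,0.1,0]],"dr":[[0,0,0],[0,0,0],[0,0,0],[0,0,0],[0,0,0],[0,0,0],[0,0,0],[0,0,0],[0,0,0],[0,0,0]],"fingers":[5,5,5,5,5,5,5,5,5,5]}' 80; python3 to.py 625.2 -39.6 111 5.3;  python3 -m crank '{"translation":[[0,0.1,0],[0,0.1,0],[0,0.1,0],[0,0.1,0],[0,0.1,0],[0,0.1,0],[0,0.1,0],[0,0.1,0],[0,0.1,0],[0,0.1,0],[0,0,0],[0,0,0],[0,0,0]],"dr":[[0,0,0],[0,0,0],[0,0,0],[0,0,0],[0,0,0],[0,0,0],[0,0,0],[0,0,0],[0,0,0],[0,0,0],[0,0,0],[0,0,0],[0,0,0]],"fingers":[5,5,5,5,5,5,5,5,5,5,5,5,5]}' 80; python3 to.py 611.4 109.8 111 5.3
```

```text
time_s: 9.95
tool_pos: [621.1, 11.5, 111.3]
tool_rot: [-0.001, 0.999, 0.046, 0.0]
wrist_force: [-0.1, 4.4, 6.1]
opening: 15.3
grasp_force: 82.7
t 9.9 pos [621.1  11.5 111.3] phi 5.3 F [-0.1  4.4  6.1] op 15.3 gf 82.7 q6 1.37
turn [-0.03 -0.01 -0.01] shift [-0.012  1.026  0.006]
time_s: 11.25
tool_pos: [625.8, -39.0, 111.3]
tool_rot: [-0.001, 0.999, 0.046, 0.0]
wrist_force: [-1.0, 1.1, 5.9]
opening: 14.8
grasp_force: 82.8
t 11.2 pos [625.8 -39.  111.3] phi 5.3 F [-1.   1.1  5.9] op 14.8 gf 82.8 q6 1.29
turn [-0.01 -0.01 -0.01] shift [-0.012 -2.989  0.006]
```

```bash
python3 -m crank '{"translation":[[0,-0.1,0],[0,-0.1,0],[0,-0.1,0],[0,-0.1,0],[0,-0.1,0],[0,-0.1,0],[0,-0.1,0],[0,-0.1,0],[0,-0.1,0],[0,-0.1,0],[0,-0.1,0],[0,-0.1,0],[0,-0.1,0],[0,-0.1,0],[0,-0.1,0]],"dr":[[0,0,0],[0,0,0],[0,0,0],[0,0,0],[0,0,0],[0,0,0],[0,0,0],[0,0,0],[0,0,0],[0,0,0],[0,0,0],[0,0,0],[0,0,0],[0,0,0],[0,0,0]],"fingers":[5,5,5,5,5,5,5,5,5,5,5,5,5,5,5]}' 80; python3 to.py 611.4 109.8 111 5.3;  python3 -m crank '{"translation":[[0,-0.1,0],[0,-0.1,0],[0,-0.1,0],[0,-0.1,0],[0,-0.1,0],[0,-0.1,0],[0,-0.1,0],[0,-0.1,0],[0,-0.1,0],[0,-0.1,0],[0,-0.1,0],[0,-0.1,0],[0,-0.1,0],[0,-0.1,0],[0,-0.1,0],[0,0,0],[0,0,0],[0,0,0]],"dr":[[0,0,0],[0,0,0],[0,0,0],[0,0,0],[0,0,0],[0,0,0],[0,0,0],[0,0,0],[0,0,0],[0,0,0],[0,0,0],[0,0,0],[0,0,0],[0,0,0],[0,0,0],[0,0,0],[0,0,0],[0,0,0]],"fingers":[5,5,5,5,5,5,5,5,5,5,5,5,5,5,5,5,5,5]}' 80; python3 to.py 457 -347 220 5.3
```

```text
time_s: 12.75
tool_pos: [619.3, 34.4, 111.5]
tool_rot: [0.0, 0.999, 0.046, 0.001]
wrist_force: [0.3, -3.7, 5.4]
opening: 15.2
grasp_force: 82.7
t 12.8 pos [619.3  34.4 111.5] phi 5.3 F [ 0.3 -3.7  5.4] op 15.2 gf 82.7 q6 1.41
turn [ 0.01 -0.02 -0.01] shift [-0.018 -1.517  0.011]
time_s: 14.55
tool_pos: [612.2, 109.7, 111.4]
tool_rot: [-0.0, 0.999, 0.046, 0.001]
wrist_force: [-0.3, -0.9, 5.1]
opening: 14.6
grasp_force: 82.8
t 14.6 pos [612.2 109.7 111.4] phi 5.3 F [-0.3 -0.9  5.1] op 14.6 gf 82.8 q6 1.53
turn [-0.   -0.01 -0.01] shift [-3.934  8.809 -2.171]
```

```bash
python3 -m crank '{"translation":[[0,0,-0.4],[0,0,-0.5],[0,0,-0.5],[0,0,-0.5],[0,0,-0.27],[-0.22,0.5,0],[-0.22,0.5,0],[-0.22,0.5,0],[-0.22,0.5,0],[-0.22,0.5,0],[-0.22,0.5,0],[-0.22,0.5,0],[-0.22,0.5,0],[-0.22,0.5,0],[-0.22,0.5,0],[-0.22,0.5,0],[-0.22,0.5,0],[-0.22,0.5,0],[-0.22,0.5,0],[-0.22,0.5,0]],"dr":[[0,0,0],[0,0,0],[0,0,0],[0,0,0],[0,0,0],[0,0,0],[0,0,0],[0,0,0],[0,0,0],[0,0,0],[0,0,0],[0,0,0],[0,0,0],[0,0,0],[0,0,0],[0,0,0],[0,0,0],[0,0,0],[0,0,0],[0,0,0]],"fingers":[5,5,5,5,5,5,5,5,5,5,5,5,5,5,5,5,5,5,5,5]}' 80;python3 -m crank '{"translation":[[-0.22,0.5,0],[-0.22,0.5,0],[-0.2,0.3,0],[0,0,0],[0,0,0],[0,0,0],[0,0,0],[0,0,0]],"dr":[[0,0,0],[0,0,0],[0,0,0],[0,0,0.7],[0,0,0.7],[0,0,0.7],[0,0,0],[0,0,0]],"fingers":[5,5,5,5,5,5,5,5]}' 80; python3 to.py 457 -347 82 -7.4
```

```text
time_s: 16.55
tool_pos: [481.3, -279.2, 218.3]
tool_rot: [-0.001, 0.999, 0.046, -0.001]
wrist_force: [0.6, 0.8, -1.9]
opening: 15.0
grasp_force: 81.6
time_s: 17.35
tool_pos: [456.0, -346.3, 218.7]
tool_rot: [-0.001, 0.998, -0.063, -0.0]
wrist_force: [1.0, -0.5, -1.4]
opening: 14.9
grasp_force: 81.5
t 17.4 pos [ 456.  -346.3  218.7] phi -7.2 F [ 1.  -0.5 -1.4] op 14.9 gf 81.5 q6 0.91
turn [-0.01  0.01  0.03] shift [0.023 0.012 2.733]
```

```bash
python3 -m crank '{"translation":[[0.02,0.01,0.4],[0,0,0.4],[0,0,0.4],[0,0,0.4],[0,0,0.4],[0,0,0.4],[0,0,0.2],[0,0,0.06],[0,0,0.04],[0,0,0.02],[0,0,0.01],[0,0,0],[0,0,0]],"dr":[[0,0,0],[0,0,0],[0,0,0],[0,0,0],[0,0,0],[0,0,0],[0,0,0],[0,0,0],[0,0,0],[0,0,0],[0,0,0],[0,0,0],[0,0,0]],"fingers":[5,5,5,5,5,5,5,5,5,5,5,5,5]}' 80;python3 to.py 457 -347 82 -7.4
```

```text
time_s: 18.65
tool_pos: [457.0, -347.7, 83.5]
tool_rot: [0.0, 0.998, -0.064, 0.0]
wrist_force: [-0.6, 0.1, -2.1]
opening: 15.0
grasp_force: 81.7
t 18.6 pos [ 457.  -347.7   83.5] phi -7.3 F [-0.6  0.1 -2.1] op 15.0 gf 81.7 q6 0.92
turn [ 0.01 -0.01  0.01] shift [-0.002 -0.013  0.029]
```

Not touching yet, about 1.4 mm to go. Then release and retreat.

```bash
python3 -m crank '{"translation":[[0,0,0.02],[0,0,0.01],[0,0,0],[0,0,0],[0,0,0],[0,0,0],[0,0,0],[0,0,0],[0,0,0],[0,0,0],[0,0,-0.3],[0,0,-0.4],[0,0,-0.4],[0,0,-0.4],[0,0,-0.4],[0,0,-0.4],[0,0,0]],"dr":[[0,0,0],[0,0,0],[0,0,0],[0,0,0],[0,0,0],[0,0,0],[0,0,0],[0,0,0],[0,0,0],[0,0,0],[0,0,0],[0,0,0],[0,0,0],[0,0,0],[0,0,0],[0,0,0],[0,0,0]],"fingers":[5,5,5,40,60,75,75,75,75,75,75,75,75,75,75,75,75]}' 80
python3 - <<'E'
from fit import *
from to import to
c=snap('top'); print(carriers(c)); to(419.7,-137.2,120,18.7)
crop(c,'w1.png',360,130,500,270,4)
E
```

```text
time_s: 20.35
tool_pos: [457.9, -348.5, 199.3]
tool_rot: [0.002, 0.998, -0.064, 0.002]
wrist_force: [0.3, -0.7, 0.0]
opening: 74.9
grasp_force: 0.0
[(424.0, 158.8, 87, 42, 8.0), (420.0, -15.1, 84, 41, -1.5), (419.7, -137.3, 88, 42, 19.3)]
t 20.4 pos [ 457.3 -347.9  197.5] phi -7.3 F [-0.5 -0.2 -0.5] op 75.1 gf 0.0 q6 0.92
turn [ 0.02 -0.02 -4.34] shift [ 0.639 -4.233  1.55 ]
```

View pics/w1.png

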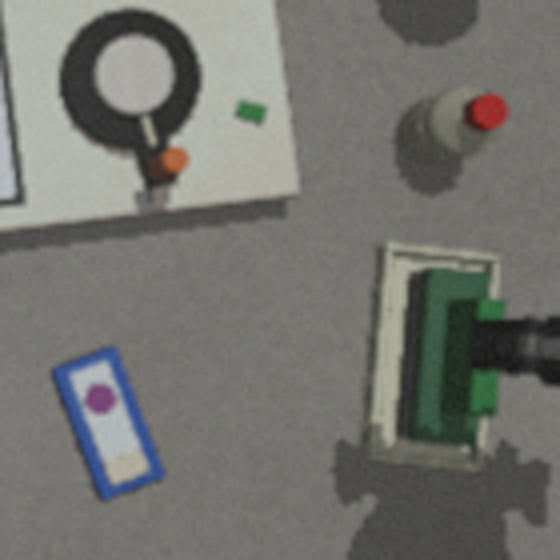

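The wiper stands in its tray and carrier C is at (419.7,-137.3), at about 19°. Fetching it now.

```bash
python3 -m crank '{"translation":[[0,0,0],[0,0,0],[0,0,0],[0,0,0],[0,0,0],[0,0,0],[0.06,-0.42,0],[0.06,-0.42,0],[0.06,-0.42,0],[0.06,-0.42,0],[0.06,-0.42,0],[0.06,-0.42,0.3],[0.06,-0.42,0.3],[0.06,-0.42,0.3],[0.06,-0.42,0.3],[0.1,-0.45,0.35],[0,0,0],[0,0,0]],"dr":[[0,0,-0.73],[0,0,-0.73],[0,0,-0.73],[0,0,-0.73],[0,0,-0.73],[0,0,-0.73],[0,0,0],[0,0,0],[0,0,0],[0,0,0],[0,0,0],[0,0,0],[0,0,0],[0,0,0],[0,0,0],[0,0,0],[0,0,0],[0,0,0]],"fingers":[75,75,75,75,75,75,75,75,75,75,75,75,75,75,75,75,75,75]}' 50; python3 to.py 419.7 -137.3 21 19
```

```text
time_s: 22.2
tool_pos: [418.2, -136.9, 118.4]
tool_rot: [-0.0, 0.986, 0.165, -0.001]
wrist_force: [-0.1, 0.1, -0.5]
opening: 74.9
grasp_force: 0.0
t 22.2 pos [ 418.2 -136.9  118.4] phi 19.0 F [-0.1  0.1 -0.5] op 74.9 gf 0.0 q6 0.75
turn [-0.01  0.01  0.  ] shift [0.025 0.018 1.947]
```

```bash
python3 -m crank '{"translation":[[0.02,0.02,0.4],[0,0,0.4],[0,0,0.4],[0,0,0.4],[0,0,0.2],[0,0,0.13],[0,0,0],[0,0,0],[0,0,0],[0,0,0],[0,0,0],[0,0,0],[0,0,0],[0,0,0],[0,0,0],[0,0,0]],"dr":[[0,0,0],[0,0,0],[0,0,0],[0,0,0],[0,0,0],[0,0,0],[0,0,0],[0,0,0],[0,0,0],[0,0,0],[0,0,0],[0,0,0],[0,0,0],[0,0,0],[0,0,0],[0,0,0]],"fingers":[75,75,75,75,75,75,75,30,30,30,30,30,30,30,30,30]}' 50; python3 to.py 624.5 -34.4 140 5.3
```

```text
time_s: 23.8
tool_pos: [420.3, -138.0, 23.5]
tool_rot: [0.001, 0.986, 0.165, 0.001]
wrist_force: [-1.2, 0.1, 5.0]
opening: 42.4
grasp_force: 51.1
t 23.8 pos [ 420.3 -138.    23.5] phi 19.0 F [-1.2  0.1  5. ] op 42.4 gf 51.1 q6 0.75
turn [ 0.01 -0.01  2.28] shift [ 4.258 -1.686 -2.33 ]
```

```bash
python3 -m crank '{"translation":[[0,0,-0.3],[0,0,-0.5],[0,0,-0.5],[0,0,-0.5],[0,0,-0.53],[0,0,0],[0,0,0],[0,0,0],[0.5,-0.2,0],[0.5,-0.2,0],[0.5,-0.2,0],[0.5,-0.2,0],[0.5,-0.2,0],[0.5,-0.2,0],[0.5,-0.2,0],[0.5,-0.2,0],[0.26,-0.09,0],[0,0,0],[0,0,0]],"dr":[[0,0,0],[0,0,0],[0,0,0],[0,0,0],[0,0,0],[0,0,0.76],[0,0,0.76],[0,0,0.76],[0,0,0],[0,0,0],[0,0,0],[0,0,0],[0,0,0],[0,0,0],[0,0,0],[0,0,0],[0,0,0],[0,0,0],[0,0,0]],"fingers":[30,30,30,30,30,30,30,30,30,30,30,30,30,30,30,30,30,30,30]}' 50
python3 - <<'E'
from fit import *
from to import to
c=snap('top'); print(carriers(c),carriers(c,140)); to(624.5,-34.4,63.5,5.3)
cv2.imwrite('pics/p1.png',c['image'][80:270,220:520,::-1])
E
```

```text
time_s: 25.7
tool_pos: [623.5, -34.0, 138.9]
tool_rot: [0.0, 0.999, 0.046, -0.0]
wrist_force: [-0.6, -0.2, -0.4]
opening: 42.4
grasp_force: 51.2
[(424.0, 158.9, 87, 42, 8.0)] [(430.0, 141.4, 76, 37, 8.0)]
t 25.8 pos [623.3 -34.2 139. ] phi 5.3 F [ 0.6 -0.2 -0.7] op 42.6 gf 51.2 q6 1.3
turn [ 0.    0.01 -0.01] shift [0.023 0.005 1.51 ]
```

```bash
python3 -m crank '{"translation":[[0.02,0,0.4],[0,0,0.4],[0,0,0.4],[0,0,0.2],[0,0,0.05],[0,0,0.03],[0,0,0],[0,0,0]],"dr":[[0,0,0],[0,0,0],[0,0,0],[0,0,0],[0,0,0],[0,0,0],[0,0,0],[0,0,0]],"fingers":[30,30,30,30,30,30,30,30]}' 50; python3 to.py 624.5 -34.4 63.5 5.3
```

```text
time_s: 26.55
tool_pos: [625.6, -34.1, 66.0]
tool_rot: [0.0, 0.999, 0.046, 0.001]
wrist_force: [0.2, 0.6, -0.4]
opening: 42.5
grasp_force: 51.2
t 26.6 pos [625.6 -34.1  66. ] phi 5.3 F [ 0.2  0.6 -0.4] op 42.5 gf 51.2 q6 1.3
turn [ 0.   -0.01 -0.01] shift [-0.022  0.004  0.049]
```

```bash
python3 -m crank '{"translation":[[-0.01,0,0.03],[-0.01,0,0.02],[0,0,0],[0,0,0]],"dr":[[0,0,0],[0,0,0],[0,0,0],[0,0,0]],"fingers":[30,30,30,30]}' 50; python3 -m crank '{"translation":[[0,0,0],[0,0,0],[0,0,0],[0,0,0],[0,0,-0.1],[0,0,-0.3],[0,0,-0.5],[0,0,-0.5],[0,0,0],[0,0,0]],"dr":[[0,0,0],[0,0,0],[0,0,0],[0,0,0],[0,0,0],[0,0,0],[0,0,0],[0,0,0],[0,0,0],[0,0,0]],"fingers":[48,56,56,56,56,56,56,56,56,56]}' 50;  python3 to.py 420 -15 120 1
```

```text
time_s: 26.95
tool_pos: [624.7, -34.1, 63.6]
tool_rot: [0.0, 0.999, 0.046, 0.001]
wrist_force: [-0.9, 0.3, 5.7]
opening: 42.8
grasp_force: 51.8
time_s: 27.95
tool_pos: [624.2, -34.0, 133.0]
tool_rot: [0.0, 0.999, 0.046, 0.001]
wrist_force: [0.2, -0.0, -0.4]
opening: 55.9
grasp_force: 0.0
t 27.9 pos [624.2 -34.  133. ] phi 5.3 F [ 0.2 -0.  -0.4] op 55.9 gf 0.0 q6 1.3
turn [ 0.   -0.01  0.71] shift [-4.078 -0.452  0.261]
```

```bash
python3 -m crank '{"translation":[[-0.4,0.28,-0.2],[-0.4,0.28,-0.2],[-0.4,0.28,-0.2],[-0.4,0.28,-0.2],[-0.4,0.28,-0.2],[-0.4,0.28,0],[-0.4,0.28,0],[-0.4,0.28,0],[-0.4,0.28,0],[0,0,0],[0,0,0]],"dr":[[0,0,0],[0,0,0],[0,0,0],[0,0,0],[0,0,0],[0,0,0],[0,0,0],[0,0,0],[0,0,0],[0,0,0],[0,0,0]],"fingers":[70,70,70,70,70,70,70,70,70,70,70]}' 50
python3 - <<'E'
from fit import *
from to import to
c=snap('top'); print(carriers(c),carriers(c,56)); to(420,-15,120,1)
crop(c,'p2.png',250,105,450,255,4)
E
```

```text
time_s: 29.05
tool_pos: [456.1, -176.0, 181.8]
tool_rot: [-0.0, 0.999, 0.045, -0.0]
wrist_force: [0.4, -0.0, -0.7]
opening: 69.7
grasp_force: 0.0
[(424.0, 158.8, 87, 42, 8.0), (420.0, -15.1, 84, 41, -1.5), (630.6, -37.7, 91, 42, 5.0)] [(425.9, 153.2, 84, 40, 8.0), (422.1, -13.5, 81, 39, -1.5), (623.9, -35.2, 87, 40, 4.9)]
t 29.1 pos [ 456.5 -175.7  182. ] phi 5.2 F [ 0.5 -0.3  0.4] op 70.1 gf 0.0 q6 0.95
turn [-0.01  0.01  0.71] shift [-0.674 -3.226  1.239]
```

View pics/p2.png

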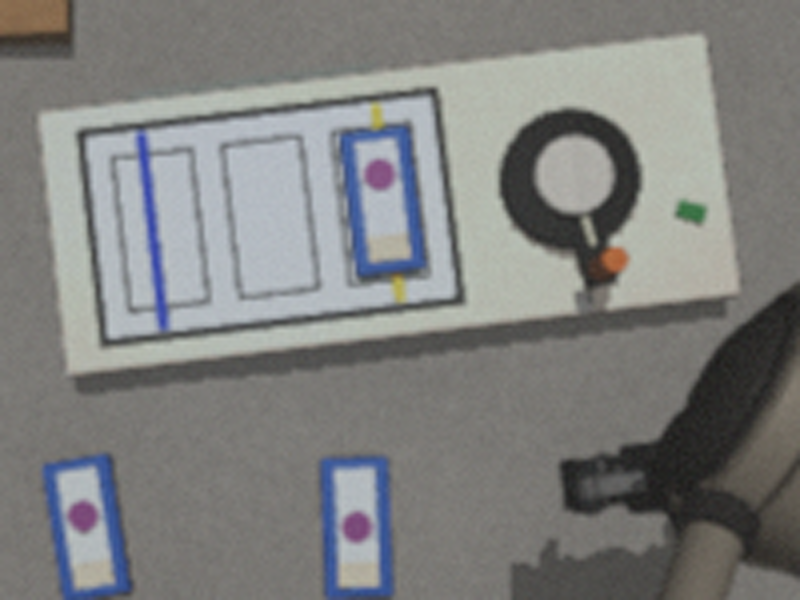

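Carrier C sits in bay 2, crop (385,200), measured at (623.9,-35.2), 4.9°. Carriers A and B have not moved. Now B.

```bash
python3 -m crank '{"translation":[[-0.08,-0.4,0],[-0.08,-0.4,0],[-0.08,-0.4,0.2],[-0.08,-0.4,0.2],[-0.08,-0.4,0.2],[-0.08,-0.4,0.2],[-0.08,-0.4,0.2],[-0.11,-0.42,0.24],[0,0,0],[0,0,0]],"dr":[[0,0,0.35],[0,0,0.35],[0,0,0],[0,0,0],[0,0,0],[0,0,0],[0,0,0],[0,0,0],[0,0,0],[0,0,0]],"fingers":[75,75,75,75,75,75,75,75,75,75]}' 50; python3 to.py 420 -15.2 22 0.5
```

```text
time_s: 30.1
tool_pos: [418.2, -15.7, 120.4]
tool_rot: [0.0, 1.0, 0.01, -0.0]
wrist_force: [0.6, -0.6, 0.7]
opening: 74.7
grasp_force: 0.0
t 30.1 pos [418.2 -15.7 120.4] phi 1.2 F [ 0.6 -0.6  0.7] op 74.7 gf 0.0 q6 1.33
turn [0.   0.   0.12] shift [ 0.035 -0.01   1.969]
```

```bash
python3 -m crank '{"translation":[[0.03,-0.01,0.4],[0,0,0.4],[0,0,0.4],[0,0,0.4],[0,0,0.2],[0,0,0.15],[0,0,0],[0,0,0],[0,0,0],[0,0,0],[0,0,0],[0,0,0],[0,0,0],[0,0,0],[0,0,0],[0,0,0]],"dr":[[0,0,0.1],[0,0,0],[0,0,0],[0,0,0],[0,0,0],[0,0,0],[0,0,0],[0,0,0],[0,0,0],[0,0,0],[0,0,0],[0,0,0],[0,0,0],[0,0,0],[0,0,0],[0,0,0]],"fingers":[75,75,75,75,75,75,75,30,30,30,30,30,30,30,30,30]}' 50; python3 to.py 618.1 35.3 140 5.3
```

```text
time_s: 31.7
tool_pos: [419.8, -15.8, 24.0]
tool_rot: [0.0, 1.0, 0.004, 0.001]
wrist_force: [-1.0, -0.2, 5.5]
opening: 42.5
grasp_force: 50.7
t 31.7 pos [419.8 -15.8  24. ] phi 0.5 F [-1.  -0.2  5.5] op 42.5 gf 50.7 q6 1.34
turn [ 0.01 -0.02 -0.8 ] shift [ 4.043 -0.652 -2.32 ]
```

```bash
python3 -m crank '{"translation":[[0,0,-0.3],[0,0,-0.5],[0,0,-0.5],[0,0,-0.5],[0,0,-0.52],[0.5,-0.08,0],[0.5,-0.08,0],[0.5,-0.08,0],[0.5,-0.08,0],[0.5,-0.08,0],[0.5,-0.08,0],[0.5,-0.08,0],[0.5,-0.09,0],[0,0,0],[0,0,0]],"dr":[[0,0,-0.4],[0,0,-0.4],[0,0,0],[0,0,0],[0,0,0],[0,0,0],[0,0,0],[0,0,0],[0,0,0],[0,0,0],[0,0,0],[0,0,0],[0,0,0],[0,0,0],[0,0,0]],"fingers":[30,30,30,30,30,30,30,30,30,30,30,30,30,30,30]}' 50; python3 to.py 618.1 35.3 64 5.3
```

```text
time_s: 33.2
tool_pos: [615.0, 35.2, 138.8]
tool_rot: [0.0, 0.999, 0.046, -0.0]
wrist_force: [0.6, 0.9, -1.5]
opening: 42.3
grasp_force: 51.4
t 33.2 pos [615.   35.2 138.8] phi 5.3 F [ 0.6  0.9 -1.5] op 42.3 gf 51.4 q6 1.41
turn [ 0.    0.01 -0.  ] shift [0.061 0.003 1.496]
```

```bash
python3 -m crank '{"translation":[[0.05,0,0.4],[0,0,0.4],[0,0,0.4],[0,0,0.2],[0,0,0.05],[0,0,0.03],[0,0,0.03],[0,0,0],[0,0,0]],"dr":[[0,0,0],[0,0,0],[0,0,0],[0,0,0],[0,0,0],[0,0,0],[0,0,0],[0,0,0],[0,0,0]],"fingers":[30,30,30,30,30,30,30,30,30]}' 50; python3 to.py 618.1 35.3 64 5.3
```

```text
time_s: 34.1
tool_pos: [618.2, 35.2, 64.1]
tool_rot: [0.0, 0.999, 0.046, 0.001]
wrist_force: [0.7, -0.6, 0.1]
opening: 42.2
grasp_force: 51.3
t 34.1 pos [618.2  35.2  64.1] phi 5.3 F [ 0.7 -0.6  0.1] op 42.2 gf 51.3 q6 1.41
turn [ 0.   -0.01 -0.01] shift [-0.002 -0.002  0.002]
```

```bash
python3 -m crank '{"translation":[[0,0,0.02],[0,0,0],[0,0,0],[0,0,0],[0,0,0],[0,0,0],[0,0,-0.1],[0,0,-0.3],[0,0,-0.5],[0,0,-0.5],[0,0,0],[0,0,0]],"dr":[[0,0,0],[0,0,0],[0,0,0],[0,0,0],[0,0,0],[0,0,0],[0,0,0],[0,0,0],[0,0,0],[0,0,0],[0,0,0],[0,0,0]],"fingers":[30,30,48,56,56,56,56,56,56,56,56,56]}' 50;  python3 - <<'E'
from fit import *
from to import to
c=snap('top'); print(carriers(c)); to(424,158.8,140,8)
E
```

```text
time_s: 35.3
tool_pos: [618.1, 35.3, 133.0]
tool_rot: [0.0, 0.999, 0.046, 0.001]
wrist_force: [-0.4, 0.1, 0.3]
opening: 56.4
grasp_force: 0.0
[]
t 35.4 pos [617.5  35.3 132.1] phi 5.3 F [0.3 0.3 0.3] op 56.0 gf 0.0 q6 1.41
turn [-0.    0.01 -0.46] shift [-3.489 -2.985 -0.159]
```

```bash
python3 -m crank '{"translation":[[-0.2,0.4,-0.2],[-0.2,0.4,-0.2],[-0.2,0.4,-0.2],[-0.2,0.4,-0.2],[-0.2,0.4,-0.2],[-0.2,0.4,0],[-0.2,0.4,0],[-0.2,0.4,0],[-0.2,0.4,0],[-0.2,0.4,0],[-0.2,0.4,0],[0,0,0],[0,0,0]],"dr":[[0,0,0],[0,0,0],[0,0,0],[0,0,0],[0,0,0],[0,0,0],[0,0,0],[0,0,0],[0,0,0],[0,0,0],[0,0,0],[0,0,0],[0,0,0]],"fingers":[70,70,70,70,70,70,70,70,70,70,70,70,70]}' 50
python3 - <<'E'
from fit import *
from to import to
c=snap('top'); print(carriers(c),carriers(c,56)); to(424,158.8,140,8)
E
```

```text
time_s: 36.65
tool_pos: [528.1, -193.7, 181.5]
tool_rot: [-0.001, 0.999, 0.045, -0.001]
wrist_force: [0.7, -0.0, 0.2]
opening: 69.8
grasp_force: 0.0
[(412.7, 131.6, 88, 42, 8.0), (624.3, 34.4, 91, 42, 5.2)] [(415.0, 127.1, 84, 40, 8.1), (618.0, 33.9, 88, 40, 5.2)]
t 36.7 pos [ 528.4 -193.3  181.7] phi 5.3 F [ 0.5  0.5 -0.6] op 70.1 gf 0.0 q6 0.99
turn [-0.01  0.01 -0.46] shift [-1.087 -7.264  0.834]
```

Carrier A has been knocked to (412.7,131.6), still at 8°; B is well placed. Going for A at its new place.

```bash
python3 -m crank '{"translation":[[-0.1,-0.48,0],[-0.1,-0.48,0],[-0.1,-0.48,0],[-0.1,-0.48,0],[-0.1,-0.48,0],[-0.1,-0.48,0],[-0.1,-0.48,0],[-0.1,-0.48,0],[-0.1,-0.48,0.2],[-0.1,-0.48,0.2],[-0.1,-0.48,0.2],[-0.1,-0.48,0.2],[-0.1,-0.48,0.2],[-0.09,-0.51,0.2],[0,0,0],[0,0,0]],"dr":[[0,0,-0.46],[0,0,0],[0,0,0],[0,0,0],[0,0,0],[0,0,0],[0,0,0],[0,0,0],[0,0,0],[0,0,0],[0,0,0],[0,0,0],[0,0,0],[0,0,0],[0,0,0],[0,0,0]],"fingers":[75,75,75,75,75,75,75,75,75,75,75,75,75,75,75,75]}' 50; python3 to.py 412.7 131.6 22 8
```

```text
time_s: 38.3
tool_pos: [413.5, 131.8, 122.4]
tool_rot: [0.0, 0.997, 0.071, -0.0]
wrist_force: [-0.3, -0.6, 0.9]
opening: 75.1
grasp_force: 0.0
t 38.3 pos [413.5 131.8 122.4] phi 8.2 F [-0.3 -0.6  0.9] op 75.1 gf 0.0 q6 1.56
turn [0.   0.   0.03] shift [-1.600e-02  2.000e-03  2.007e+00]
```

```bash
python3 -m crank '{"translation":[[-0.02,0,0.4],[0,0,0.4],[0,0,0.4],[0,0,0.4],[0,0,0.2],[0,0,0.19],[0,0,0],[0,0,0],[0,0,0],[0,0,0],[0,0,0],[0,0,0],[0,0,0],[0,0,0],[0,0,0],[0,0,0]],"dr":[[0,0,0],[0,0,0],[0,0,0],[0,0,0],[0,0,0],[0,0,0],[0,0,0],[0,0,0],[0,0,0],[0,0,0],[0,0,0],[0,0,0],[0,0,0],[0,0,0],[0,0,0],[0,0,0]],"fingers":[75,75,75,75,75,75,75,30,30,30,30,30,30,30,30,30]}' 50; python3 to.py 611.6 105 140 5.3
```

```text
time_s: 39.9
tool_pos: [413.3, 130.9, 24.0]
tool_rot: [0.0, 0.998, 0.07, 0.001]
wrist_force: [-0.7, 0.7, 5.3]
opening: 42.4
grasp_force: 50.9
t 39.9 pos [413.3 130.9  24. ] phi 8.0 F [-0.7  0.7  5.3] op 42.4 gf 50.9 q6 1.56
turn [ 0.   -0.02  0.45] shift [ 3.901  0.882 -2.321]
```

```bash
python3 -m crank '{"translation":[[0,0,-0.3],[0,0,-0.5],[0,0,-0.5],[0,0,-0.5],[0,0,-0.52],[0.5,0.11,0],[0.5,0.11,0],[0.5,0.11,0],[0.5,0.11,0],[0.5,0.11,0],[0.5,0.11,0],[0.5,0.11,0],[0.45,0.11,0],[0,0,0],[0,0,0]],"dr":[[0,0,0.45],[0,0,0],[0,0,0],[0,0,0],[0,0,0],[0,0,0],[0,0,0],[0,0,0],[0,0,0],[0,0,0],[0,0,0],[0,0,0],[0,0,0],[0,0,0],[0,0,0]],"fingers":[30,30,30,30,30,30,30,30,30,30,30,30,30,30,30]}' 50; python3 to.py 611.6 105 64 5.3
```

```text
time_s: 41.4
tool_pos: [613.0, 105.3, 138.8]
tool_rot: [0.0, 0.999, 0.046, -0.0]
wrist_force: [0.1, 0.4, -1.2]
opening: 42.4
grasp_force: 51.2
t 41.4 pos [613.  105.3 138.8] phi 5.3 F [ 0.1  0.4 -1.2] op 42.4 gf 51.2 q6 1.53
turn [-0.    0.01  0.  ] shift [-0.029  0.004  1.496]
```

```bash
python3 -m crank '{"translation":[[-0.03,0,0.4],[0,0,0.4],[0,0,0.4],[0,0,0.2],[0,0,0.05],[0,0,0.03],[0,0,0.03],[0,0,0],[0,0,0]],"dr":[[0,0,0],[0,0,0],[0,0,0],[0,0,0],[0,0,0],[0,0,0],[0,0,0],[0,0,0],[0,0,0]],"fingers":[30,30,30,30,30,30,30,30,30]}' 50; python3 to.py 611.6 105 64 5.3
```

```text
time_s: 42.3
tool_pos: [612.3, 105.2, 64.1]
tool_rot: [0.0, 0.999, 0.046, 0.001]
wrist_force: [-0.9, 0.2, -1.4]
opening: 42.4
grasp_force: 51.2
t 42.3 pos [612.3 105.2  64.1] phi 5.3 F [-0.9  0.2 -1.4] op 42.4 gf 51.2 q6 1.52
turn [ 0.   -0.01  0.  ] shift [-0.014  0.003  0.002]
```

```bash
python3 -m crank '{"translation":[[0,0,0.02],[0,0,0],[0,0,0],[0,0,0],[0,0,0],[0,0,0],[0,0,-0.1],[0,0,-0.3],[0,0,-0.5],[0,0,-0.5],[0,0,-0.5],[-0.1,0.5,-0.5],[-0.1,0.5,0],[-0.1,0.5,0],[-0.2,0.5,0],[-0.2,0.5,0],[-0.2,0.5,0],[-0.2,0.5,0],[-0.2,0.5,0],[-0.2,0.5,0]],"dr":[[0,0,0],[0,0,0],[0,0,0],[0,0,0],[0,0,0],[0,0,0],[0,0,0],[0,0,0],[0,0,0],[0,0,0],[0,0,0],[0,0,0],[0,0,0],[0,0,0],[0,0,0],[0,0,0],[0,0,0],[0,0,0],[0,0,0],[0,0,0]],"fingers":[30,30,48,56,56,56,56,56,56,56,56,56,56,56,56,56,56,56,56,56]}' 50; python3 -m crank '{"translation":[[-0.3,0.4,0],[-0.4,0.4,0],[-0.4,0.4,0],[-0.4,0,0],[0,0,0],[0,0,0]],"dr":[[0,0,0],[0,0,0],[0,0,0],[0,0,0],[0,0,0],[0,0,0]],"fingers":[56,56,56,56,56,56]}'
python3 - <<'E'
from fit import *
from to import to
c=snap('top'); print(carriers(c,56)); to(576.7,-167.1,140,12.6)
crop(c,'p3.png',250,105,450,255,4)
E
```

```text
time_s: 44.3
tool_pos: [557.8, -126.8, 182.9]
tool_rot: [0.0, 0.999, 0.046, 0.0]
wrist_force: [0.4, 0.9, -0.3]
opening: 56.0
grasp_force: 0.0
time_s: 44.9
tool_pos: [489.5, -192.6, 183.1]
tool_rot: [0.0, 0.999, 0.046, 0.001]
wrist_force: [0.2, 0.9, -0.4]
opening: 55.9
grasp_force: 0.0
[(609.5, 103.5, 119, 41, 5.1), (618.1, 33.8, 87, 41, 5.4), (624.1, -35.1, 87, 41, 5.7)]
t 45.0 pos [ 489.8 -192.4  183. ] phi 5.3 F [-0.   0.6  0.7] op 56.3 gf 0.0 q6 0.96
turn [ 0.01 -0.01 -1.21] shift [ 1.806 -0.115  0.86 ]
```

View pics/p3.png

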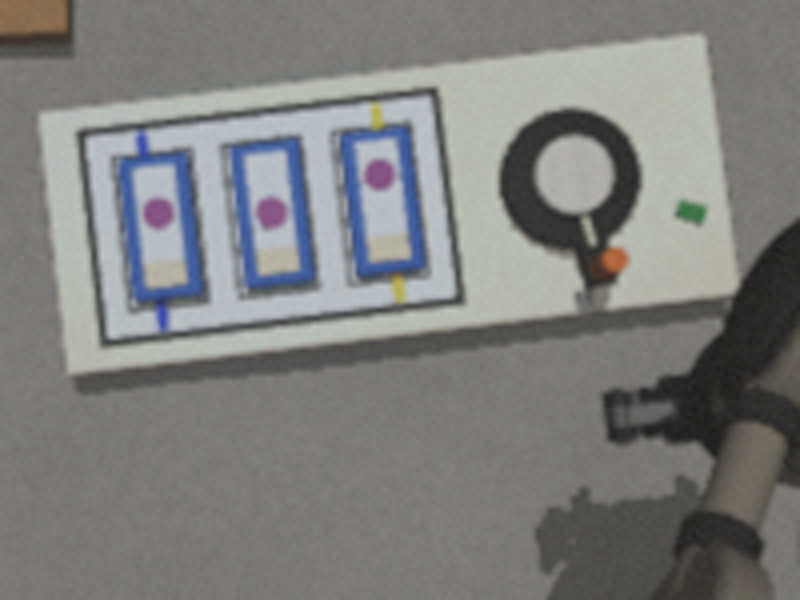

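All three carriers are square in their bays. Now the peg, at crop (612,262).

```bash
python3 -m crank '{"translation":[[0,0,0],[0,0,0],[0.45,-0.03,0],[0.45,-0.03,0],[0.45,-0.03,0],[0.45,-0.03,0],[0,0,0.4],[0,0,0.4],[0,0,0],[0,0,0]],"dr":[[0,0,-0.6],[0,0,-0.6],[0,0,0],[0,0,0],[0,0,0],[0,0,0],[0,0,0],[0,0,0],[0,0,0],[0,0,0]],"fingers":[56,56,56,56,56,56,56,56,56,56]}'; python3 to.py 576.7 -167.1 80 12.6
```

```text
time_s: 45.95
tool_pos: [576.2, -166.6, 142.6]
tool_rot: [-0.0, 0.994, 0.109, -0.0]
wrist_force: [0.0, 1.1, 0.6]
opening: 56.0
grasp_force: 0.0
t 46.0 pos [ 576.2 -166.6  142.6] phi 12.6 F [0.  1.1 0.6] op 56.0 gf 0.0 q6 0.94
turn [-0.  0. -0.] shift [0.007 0.011 1.252]
```

```bash
python3 -m crank '{"translation":[[0.01,0.01,0.4],[0,0,0.4],[0,0,0.3],[0,0,0.15],[0,0,0],[0,0,0],[0,0,0],[0,0,0],[0,0,0],[0,0,0],[0,0,0],[0,0,0],[0,0,0]],"dr":[[0,0,0],[0,0,0],[0,0,0],[0,0,0],[0,0,0],[0,0,0],[0,0,0],[0,0,0],[0,0,0],[0,0,0],[0,0,0],[0,0,0],[0,0,0]],"fingers":[56,56,56,56,56,5,5,5,5,5,5,5,5]}' 30; python3 to.py 576.7 -167.1 80 12.6
```

```text
time_s: 47.25
tool_pos: [576.8, -167.8, 81.0]
tool_rot: [0.001, 0.994, 0.109, 0.001]
wrist_force: [-1.3, -1.5, 5.5]
opening: 14.8
grasp_force: 29.2
t 47.2 pos [ 576.8 -167.8   81. ] phi 12.5 F [-1.3 -1.5  5.5] op 14.8 gf 29.2 q6 0.94
turn [ 0.01 -0.01 -0.01] shift [ 0.002 -0.015  0.021]
```

```bash
python3 -m crank '{"translation":[[0.005,0.106,0],[0.005,0.106,0],[0.005,0.106,0],[0.005,0.106,0],[0.005,0.106,0],[0.005,0.106,0],[0,0,0]],"dr":[[0,0,-0.85],[0,0,-0.85],[0,0,-0.85],[0,0,-0.85],[0,0,-0.85],[0,0,-0.85],[0,0,0]],"fingers":[5,5,5,5,5,5,5]}' 30; python3 to.py 619.3 -211.8 80 74; python3 -m crank '{"translation":[[0.005,0.106,0],[0.005,0.106,0],[0.005,0.106,0],[0.005,0.106,0],[0.005,0.106,0],[0.005,0.106,0],[0,0,0],[0,0,0]],"dr":[[0,0,-0.85],[0,0,-0.85],[0,0,-0.85],[0,0,-0.85],[0,0,-0.85],[0,0,-0.85],[0,0,0],[0,0,0]],"fingers":[5,5,5,5,5,5,5,5]}' 30; python3 to.py 619.3 -211.8 80 74
```

```text
time_s: 47.95
tool_pos: [592.6, -196.3, 81.0]
tool_rot: [0.002, 0.93, 0.367, 0.002]
wrist_force: [3.5, -2.4, 5.3]
opening: 15.5
grasp_force: 29.5
t 48.0 pos [ 592.6 -196.3   81. ] phi 43.1 F [ 3.5 -2.4  5.3] op 15.5 gf 29.5 q6 0.38
turn [ 0.04 -0.01 -5.15] shift [-0.151  0.599  0.021]
time_s: 48.75
tool_pos: [619.2, -212.6, 81.1]
tool_rot: [0.002, 0.801, 0.598, 0.001]
wrist_force: [4.8, -4.4, 4.1]
opening: 15.0
grasp_force: 29.6
t 48.8 pos [ 619.2 -212.6   81.1] phi 73.5 F [ 4.8 -4.4  4.1] op 15.0 gf 29.6 q6 -0.16
turn [ 0.04  0.01 -0.09] shift [ 0.016 -0.002  0.021]
```

```bash
python3 -m crank '{"translation":[[0,0,0],[0,0,0],[0,0,0],[0,0,0],[0,0,-0.3],[0,0,-0.5],[0,0,-0.5],[0,0,-0.5],[0,0,-0.5],[-0.2,0.2,0],[-0.2,0.2,0],[-0.2,0.2,0],[-0.2,0.2,0],[-0.2,0.2,0],[-0.2,0.2,0],[-0.2,0.2,0],[0,0,0],[0,0,0]],"dr":[[0,0,0],[0,0,0],[0,0,0],[0,0,0],[0,0,0],[0,0,0],[0,0,0],[0,0,0],[0,0,0],[0,0,0],[0,0,0],[0,0,0],[0,0,0],[0,0,0],[0,0,0],[0,0,0],[0,0,0],[0,0,0]],"fingers":[25,35,45,45,45,45,45,45,45,45,45,45,45,45,45,45,45,45]}' 30
python3 - <<'E'
from fit import *
from to import to
c=snap('top'); print(carriers(c,56)); to(447,372,200,5)
crop(c,'p4.png',250,105,450,255,4)
h=cv2.cvtColor(c['image'],cv2.COLOR_RGB2HSV); m=cv2.inRange(h,(3,140,120),(14,255,255))[100:200,330:440]; ys,xs=np.nonzero(m); print(len(xs),ray(c,xs.mean()+330,ys.mean()+100,99))
E
```

```text
time_s: 50.55
tool_pos: [665.2, -298.3, 195.4]
tool_rot: [-0.0, 0.8, 0.6, 0.0]
wrist_force: [-0.4, -0.9, 0.3]
opening: 45.3
grasp_force: 0.0
[(609.5, 103.4, 119, 41, 5.3), (618.2, 33.8, 87, 41, 5.4), (624.1, -35.3, 87, 41, 5.4)]
t 50.6 pos [ 665.2 -297.9  195.5] phi 73.7 F [ 0.4 -0.5 -0.1] op 45.0 gf 0.0 q6 -0.24
turn [-0.   -0.   11.45] shift [ -3.18  -13.728  -0.09 ]
24 [ 618.3 -209.4   99. ]
```

View pics/p4.png

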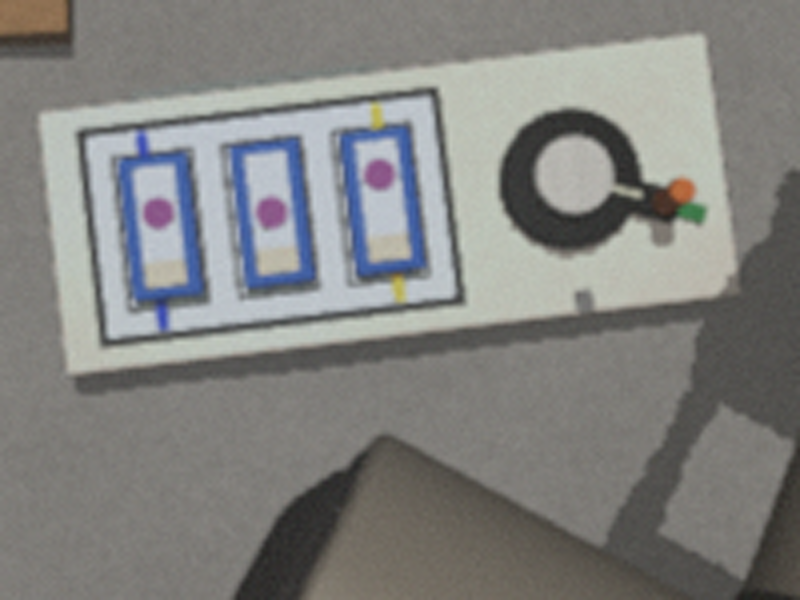

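The peg is at crop (682,190), next to the green mark, which reads about 1.17–1.20 rad. Now to the focus knob.

```bash
python3 -m crank '{"translation":[[0,0,-0.1],[0,0,-0.1],[0,0,-0.1],[0,0,0],[0,0,0],[0,0,0],[0,0,0],[0,0,0],[0,0,0],[0,0,0],[0,0,0],[0,0,0],[0,0,0],[0,0,0]],"dr":[[0,0,0.95],[0,0,0.95],[0,0,0.95],[0,0,0.95],[0,0,0.95],[0,0,0.95],[0,0,0.95],[0,0,0.95],[0,0,0.95],[0,0,0.95],[0,0,0.95],[0,0,0.95],[0,0,0],[0,0,0]],"fingers":[45,45,45,45,45,45,45,45,45,45,45,45,45,45]}' 30
python3 -m crank '{"translation":[[-0.15,-0.6,0],[-0.15,-0.7,0],[-0.15,-0.7,0],[-0.15,-0.7,0],[-0.15,-0.7,0],[-0.15,-0.7,0],[-0.15,-0.7,0],[-0.15,-0.7,0],[-0.15,-0.7,0],[-0.15,-0.7,0],[-0.15,-0.7,0],[-0.15,-0.7,0],[-0.15,-0.7,0],[-0.15,-0.7,0],[-0.15,-0.7,0],[-0.15,-0.7,0],[-0.15,-0.7,0],[-0.15,-0.7,0],[0,0,0],[0,0,0]],"dr":[[0,0,0],[0,0,0],[0,0,0],[0,0,0],[0,0,0],[0,0,0],[0,0,0],[0,0,0],[0,0,0],[0,0,0],[0,0,0],[0,0,0],[0,0,0],[0,0,0],[0,0,0],[0,0,0],[0,0,0],[0,0,0],[0,0,0],[0,0,0]],"fingers":[45,45,45,45,45,45,45,45,45,45,45,45,45,45,45,45,45,45,45,45]}' 30; python3 to.py 447 372.2 140 4
```

```text
time_s: 52.0
tool_pos: [665.4, -297.9, 210.4]
tool_rot: [0.0, 0.999, 0.048, 0.0]
wrist_force: [-0.4, 0.3, 0.2]
opening: 45.3
grasp_force: 0.0
time_s: 54.0
tool_pos: [472.5, 311.8, 210.0]
tool_rot: [0.0, 0.999, 0.048, 0.0]
wrist_force: [1.2, -0.8, -0.2]
opening: 44.9
grasp_force: 0.0
t 54.0 pos [472.5 311.8 210. ] phi 5.5 F [ 1.2 -0.8 -0.2] op 44.9 gf 0.0 q6 1.92
turn [ 0.   -0.    0.26] shift [-0.425 -1.241  1.401]
```

```bash
python3 -m crank '{"translation":[[0,0,0],[-0.14,-0.41,0.2],[-0.14,-0.41,0.2],[-0.14,-0.42,0.2],[0,0,0.4],[0,0,0.4],[0,0,0],[0,0,0]],"dr":[[0,0,0.26],[0,0,0],[0,0,0],[0,0,0],[0,0,0],[0,0,0],[0,0,0],[0,0,0]],"fingers":[45,45,45,45,45,45,45,45]}' 30; python3 to.py 447 372.2 83 4
```

```text
time_s: 54.8
tool_pos: [448.7, 370.9, 140.3]
tool_rot: [0.0, 0.999, 0.032, -0.0]
wrist_force: [0.4, 0.1, 0.1]
opening: 45.0
grasp_force: 0.0
t 54.8 pos [448.7 370.9 140.3] phi 3.7 F [0.4 0.1 0.1] op 45.0 gf 0.0 q6 2.07
turn [ 0.    0.   -0.06] shift [-0.031 -0.028  1.146]
```

Lower, grip at 20 N, and turn 35° (7 rows of 5°) counter-clockwise.

```bash
python3 -m crank '{"translation":[[-0.03,-0.03,0.4],[0,0,0.4],[0,0,0.34],[0,0,0],[0,0,0],[0,0,0],[0,0,0],[0,0,0],[0,0,0],[0,0,0]],"dr":[[0,0,0],[0,0,0],[0,0,0],[0,0,0],[0,0,0],[0,0,0],[0,0,0],[0,0,0],[0,0,0],[0,0,0]],"fingers":[45,45,45,45,5,5,5,5,5,5]}' 25; python3 to.py 447 372.2 83 4;  python3 -m crank '{"translation":[[0,0,0],[0,0,0],[0,0,0],[0,0,0],[0,0,0],[0,0,0],[0,0,0],[0,0,0],[0,0,0]],"dr":[[0,0,-0.84],[0,0,-0.84],[0,0,-0.84],[0,0,-0.84],[0,0,-0.84],[0,0,-0.84],[0,0,-0.84],[0,0,0],[0,0,0]],"fingers":[5,5,5,5,5,5,5,5,5]}' 25;python3 to.py 447 372.2 83 39
```

```text
time_s: 55.8
tool_pos: [447.3, 374.7, 84.9]
tool_rot: [-0.002, 0.999, 0.033, 0.002]
wrist_force: [-1.4, 4.0, 2.4]
opening: 13.6
grasp_force: 30.4
t 55.8 pos [447.3 374.7  84.9] phi 3.8 F [-1.4  4.   2.4] op 13.6 gf 30.4 q6 2.07
turn [-0.03 -0.03 -0.04] shift [-0.01   0.049  0.037]
time_s: 56.7
tool_pos: [447.4, 374.5, 84.8]
tool_rot: [-0.001, 0.943, 0.333, 0.002]
wrist_force: [-0.7, 6.8, 6.9]
opening: 13.5
grasp_force: 30.8
t 56.7 pos [447.4 374.5  84.8] phi 38.9 F [-0.7  6.8  6.9] op 13.5 gf 30.8 q6 1.46
turn [-0.   -0.04 -0.01] shift [-0.035  0.03   0.037]
```

```bash
python3 -m crank '{"translation":[[0,0,0],[0,0,0],[0,0,0],[0,0,0],[0,0,-0.3],[0,0,-0.5],[0,0,-0.5],[0,0,-0.5],[0,0.5,-0.5],[0,0.5,0],[0,0.5,0],[0,0.5,0],[0,0.5,0],[0,0.5,0],[0,0,0],[0,0,0]],"dr":[[0,0,0],[0,0,0],[0,0,0],[0,0,0],[0,0,0],[0,0,0],[0,0,0],[0,0,0],[0,0,0],[0,0,0],[0,0,0],[0,0,0],[0,0,0],[0,0,0],[0,0,0],[0,0,0]],"fingers":[25,35,45,45,45,45,45,45,45,45,45,45,45,45,45,45]}' 25
python3 - <<'E'
from h import *
import pickle
c=snap('top','t5.png'); pickle.dump(c,open('t5.pkl','wb')); crop(c,'k5.png',150,195,230,255,10)
crop(snap('side'),'ks5.png',260,290,360,365,8)
E
```

```text
time_s: 58.3
tool_pos: [540.8, 256.3, 197.6]
tool_rot: [-0.0, 0.943, 0.333, -0.0]
wrist_force: [-0.9, 0.9, -0.3]
opening: 45.1
grasp_force: 0.0
```

View pics/k5.png

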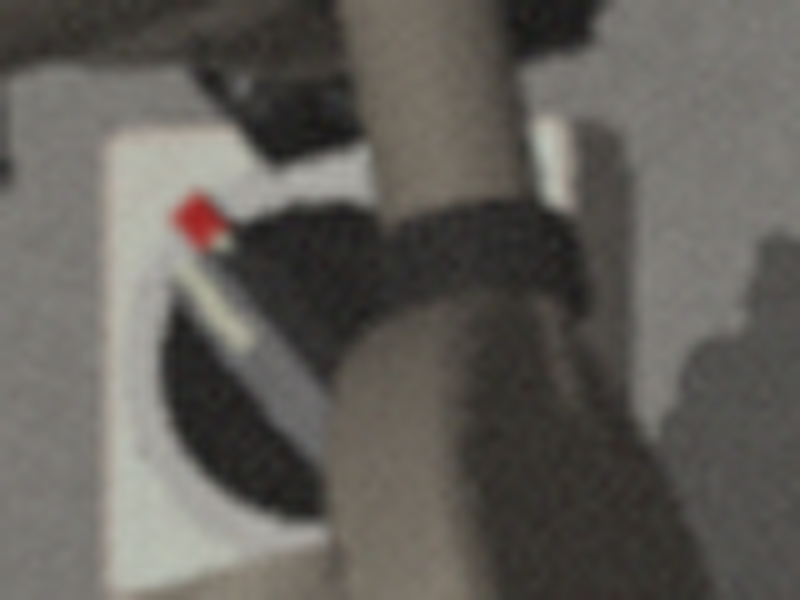

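View pics/ks5.png

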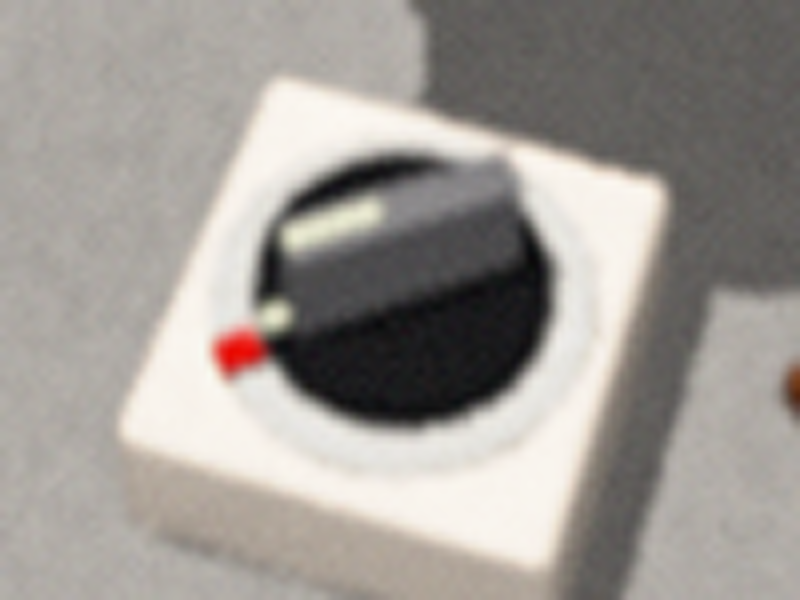

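The pointer (side crop (275,315)) seems slightly short of the red index (240,352). I'll measure the angles.

Run:
```python
from h import *
import pickle
c=snap('side'); t=pickle.load(open('t5.pkl','rb'))
S=lambda u,v,z: ray(c,(u+.5)/8-.5+260,(v+.5)/8-.5+290,z)[:2]
T=lambda u,v,z: ray(t,(u+.5)/10-.5+150,(v+.5)/10-.5+195,z)[:2]
pod=np.mean([S(*p,50) for p in((280,78),(664,185),(548,568),(122,432))],0); print('pod side',pod)
# disc ellipse extremes side, top of disc ~z59
dc=np.mean([S(*p,59) for p in((262,270),(550,270),(400,150),(408,427))],0); print('disc side',dc)
dt=np.mean([T(*p,59) for p in((162,360),(490,360),(325,203),(325,523))],0); print('disc top',dt)
def ang(w,o): r=w-o; return np.hypot(*r).round(1),np.degrees(np.arctan2(r[1],r[0])).round(1)
for z in(58,60): print('side ptr',ang(S(275,315,z),dc))
for z in(60,64,68): print('side red',z,ang(S(240,352,z),dc),' top red',ang(T(200,220,z),dt))
print('top ptr visible',ang(T(227,240,60),dt))
p,q_=T(188,275,93),T(243,340,93); print('stripe dir top',np.degrees(np.arctan2(*(p-q_)[::-1])))
p,q_=S(288,240,93),S(380,210,93); print('stripe dir side',np.degrees(np.arctan2(*(p-q_)[::-1])))
```

```text
pod side [446.2   377.375]
disc side [446.725 374.65 ]
disc top [446.425 372.225]
side ptr (np.float64(35.8), np.float64(36.0))
side ptr (np.float64(36.1), np.float64(37.9))
side red 60 (np.float64(48.4), np.float64(46.6))  top red (np.float64(46.8), np.float64(40.5))
side red 64 (np.float64(49.4), np.float64(49.2))  top red (np.float64(45.7), np.float64(39.0))
side red 68 (np.float64(50.4), np.float64(51.8))  top red (np.float64(44.7), np.float64(37.5))
top ptr visible (np.float64(38.7), np.float64(38.0))
stripe dir top 39.62562262767554
stripe dir side 39.16050768848242
```

The red index comes out at about 42–44° and the pointer at about 39°. It's within tolerance, but I'll nudge it 3.8° further for margin.

```bash
python3 to.py 447.3 374.3 200 39; python3 -m crank '{"translation":[[0,-0.5,0],[0,-0.5,0],[0,-0.5,0],[0,-0.5,0],[0,-0.5,0],[0,-0.5,0],[0,0,0.5],[0,0,0.5],[0,0,0],[0,0,0]],"dr":[[0,0,0],[0,0,0],[0,0,0],[0,0,0],[0,0,0],[0,0,0],[0,0,0],[0,0,0],[0,0,0],[0,0,0]],"fingers":[45,45,45,45,45,45,45,45,45,45]}' 25;python3 to.py 447.3 374.3 83 39
```

```text
t 58.5 pos [540.2 257.4 197.9] phi 39.1 F [-0.  -0.9 -0.5] op 45.5 gf 0.0 q6 1.21
turn [-0.    0.    0.02] shift [ 0.027 -2.986 -0.043]
time_s: 59.45
tool_pos: [446.0, 373.6, 148.3]
tool_rot: [0.0, 0.942, 0.335, -0.0]
wrist_force: [-0.1, 0.1, 0.5]
opening: 45.1
grasp_force: 0.0
t 59.5 pos [446.  373.6 148.3] phi 39.1 F [-0.1  0.1  0.5] op 45.1 gf 0.0 q6 1.45
turn [-0.    0.    0.02] shift [0.028 0.006 1.305]
```

```bash
python3 -m crank '{"translation":[[0.03,0,0.5],[0,0,0.5],[0,0,0.3],[0,0,0],[0,0,0],[0,0,0],[0,0,0],[0,0,0],[0,0,0],[0,0,0],[0,0,0],[0,0,0]],"dr":[[0,0,0],[0,0,0],[0,0,0],[0,0,0],[0,0,0],[0,0,0],[0,0,0],[0,0,0],[0,0,-0.31],[0,0,-0.31],[0,0,0],[0,0,0]],"fingers":[45,45,45,45,5,5,5,5,5,5,5,5]}' 25;python3 to.py 447.3 374.3 83 42.8
python3 -m crank '{"translation":[[0,0,0],[0,0,0],[0,0,0],[0,0,0],[0,0,-0.3],[0,0,-0.5],[0,0,-0.5],[0,0,-0.5],[0,0,-0.5],[-0.41,0.44,0],[-0.41,0.44,0],[-0.41,0.44,0],[-0.41,0.44,0],[-0.41,0.44,0],[-0.41,0.44,0],[-0.41,0.44,0],[-0.41,0.44,0],[-0.41,0.44,0],[0,0,0],[0,0,0]],"dr":[[0,0,0],[0,0,0],[0,0,0],[0,0,0],[0,0,0],[0,0,0],[0,0,0],[0,0,0],[0,0,0],[0,0,0],[0,0,0],[0,0,0],[0,0,0],[0,0,0],[0,0,0],[0,0,0],[0,0,0],[0,0,0],[0,0,0],[0,0,0]],"fingers":[25,35,45,45,45,45,45,45,45,45,45,45,45,45,45,45,45,45,45,45]}' 25
python3 - <<'E'
from fit import *
c=snap('top','t6.png'); s=snap('side')
a=cv2.resize(c['image'][195:255,150:230],(400,300),interpolation=2); b=cv2.resize(s['image'][290:365,260:360],(400,300),interpolation=2)
cv2.imwrite('pics/k6.png',np.hstack([a,b])[:,:,::-1])
E
```

```text
time_s: 60.65
tool_pos: [448.2, 375.1, 84.8]
tool_rot: [-0.001, 0.931, 0.365, 0.002]
wrist_force: [-2.2, 2.3, 6.8]
opening: 13.4
grasp_force: 28.9
t 60.6 pos [448.2 375.1  84.8] phi 42.8 F [-2.2  2.3  6.8] op 13.4 gf 28.9 q6 1.39
turn [ 0.   -0.03 -0.  ] shift [-0.024  0.     0.037]
time_s: 62.65
tool_pos: [446.7, 103.2, 198.0]
tool_rot: [-0.0, 0.932, 0.364, 0.0]
wrist_force: [-1.4, -0.4, -1.2]
opening: 44.9
grasp_force: 0.0
```

View pics/k6.png

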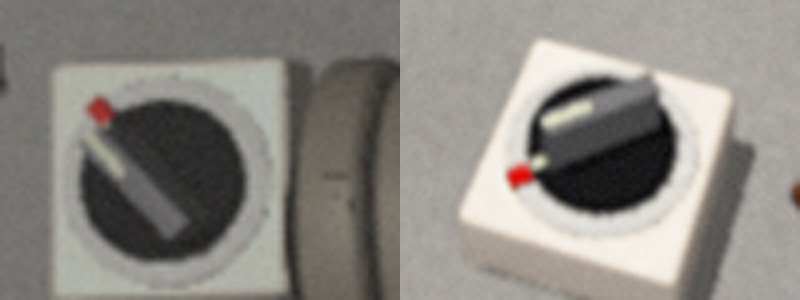

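View pics/t6.png

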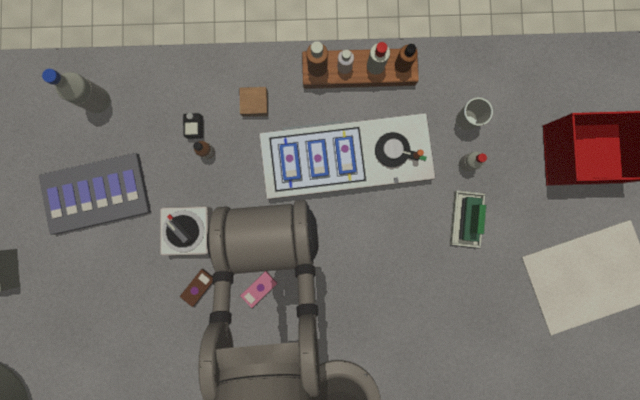

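The pointer now meets the red index in both views. The carriers (290–345,158), the peg by its mark (418,154) and the wiper in its tray (470,219) are all in place, and the loose objects haven't moved. Handing in.

```bash
python3 -c "
from rig import sign_off; print(sign_off())"
```

```text
the job is handed in; nothing more can be done
None
```

I finished every step and handed the job in at about 63 s of the 208 s. The pictures show all three carriers in their bays, the collar at its mark, the pointer on the red index and the wiper in its tray, but the hand-in gave no verdict.

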